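# Nest the emptied fittings tubs by kind

## Robot

A 7-joint arm with a two-finger parallel gripper is mounted at the origin on a cart in front of the work surface, level with it; the furniture and walls round the work are solid. World frame = base frame: x ahead of the robot, y to its left, z up, the work surface at z = 0. Lengths are in mm, angles in rad, forces in N, time in s.
With the tool pointing down it reaches from about 425 to 875 mm from the base axis. Payload 9.9 kg.
Tool frame: the origin (TCP) lies between the finger pads; the fingertips stand 25 mm ahead of it and the grasp point (between the pads) lies 6 mm ahead of it; y points along the fingers, x is the direction in which the jaws open and shut, and the axes are right-handed (so a half turn about y gives the same grasp; the last joint's range is limited). The gripper opens to 85 mm and grips with 20 to 120 N. Pads are 22 mm wide; open, the fingers measure 114 mm over their backs; the gripper's body (76 mm by 85 mm) begins 54 mm behind the grasp point. The pads swing forward as they close: fully open they stand 13 mm farther back than shut.
Start: joints at [-1.337, 0.576, 0.025, 1.437, -0.015, 1.129, -0.057], TCP at [210.915, 641.206, 256.289] pointing down, gripper open.
Joint ranges: [-2.76, 2.76], [-0.34, 2.15], [-1.52, 1.57], [0.19, 2.46], [-1.09, 4.23], [0.17, 1.99], [-2.82, 2.82]. Speed limits (rad/s): [2.22, 2.22, 3.01, 3.01, 3.14, 3.14, 3.14].

## Interface

Orientations are given as a unit quaternion [x, y, z, w].
In Python, from plant import get_obs, grab_frame, get_calibration, finish_job, recognise, masks_of gives the robot as it stands. The module is installed in compiled form; this text tells all that it offers.
- The arm moves only by the tool servo_tool, never from a script. Its argument "deltas" is a list of rows, each an object of numbers: "x", "y", "z": the shift along the tool's x, y, z in m; "rx", "ry", "rz": the turn, a rotation vector about the tool's x, y, z in degrees; "claw": the opening, from 0 (shut) to 1 (fully open). In form: [{"x": .., "y": .., "z": .., "rx": .., "ry": .., "rz": .., "claw": ..}, ...]. A call has 1 to 20 rows; each row is the pose to reach, as a shift and turn from the pose measured when the call began, along the tool's axes at that moment; what a row does not reach only later rows make up. A row lasts 1/8 s, in which the tool goes at most 62.5 mm and 10.7 degrees, less where a joint would pass 70% of its speed; a pose out of reach is approached as far as the arm can. A call with a gripper value outside its range is refused whole. The fingers move at their own pace and stop on an object; "force" is the grip in N (left out, the last holds). Time passes only in rows, so rows that repeat a pose let the fingers close. It gives the time, the measured TCP pose, the force and the opening at its end, in the units of the state.
- get_obs(): the state, without advancing time (a new reading comes with each control period).
- grab_frame(name): name is "scene" or "side" or "wrist"; returns the picture (480x640x3 uint8, red, green, blue); there is no depth.
- get_calibration(name): a dict with "camera_matrix" (3x3 intrinsics, pixels), "dist" ([k1, k2, p1, p2, k3] as OpenCV has them; the pictures are not rectified), "T" (4x4, takes a point from camera to world coordinates). Camera axes: x right, y down, z forward; pixel columns grow to the right and rows downward; lengths in mm; the calibration is good to about 2 mm. A picture is of the moment at which its call begins: read the wrist's pose just before it. get_calibration takes no time and is no camera call; for the wrist camera it gives the pose at the moment of the call.
- finish_job(): hands the job in, once; it reports no verdict.
Trained networks look in the newest picture that a camera, given by its name, has taken for a name from the list of things; names that differ only in an ending like _2 or _b are one class to them, and where a whole thing is asked for, a point or a joint stands for the part that bears it (a point fixed in the world has none). Each returns a list of dicts, best first, with "p" (0 to 1); they miss things now and then, are a little off and sometimes report something else, mostly with a low value. They report only what shows in the picture. A call takes as long as a camera call.
- recognise(camera, label): "xy" ([column, row] in pixels, amid what is visible of it).
- masks_of(camera, label): "pixels" (480x640 bool, what is visible of it) and "xy" ([column, row] in pixels, amid what is visible of it).
The state is a dict: "t": time; "qpos": joint angles; "qvel": joint speeds; "effort": joint torques, N m; "position": TCP position; "tcp_rot": TCP orientation; "wrist_force": force on the tool from outside, world axes, zero at the start; "torque": the same for the moment, N m; "gripper_width": finger opening in mm.
Only numpy, scipy, OpenCV 4.12 (cv2) and the standard library are available. Lean on these libraries where they do the work, as an engineer would, in place of code of your own. Each camera call takes 0.05 s, during which the arm holds its last target.

## Task

Clear the emptied fittings tubs off the saw table by nesting them in two stacks, square with square and oblong with oblong. Somebody put an oblong tub across the bottom square one: nest it in the other oblong tub, and nest both loose square tubs on the bottom square one, every tub fully home and upright. Build each stack where its bottom tub stands now, and leave the straight-sided divided tub, which will not nest, standing where it is.

Things in the scene. Friction and masses are not known exactly. Their poses are not given: they have to be found in the camera images.
- square_a_mid (a point): Bottom square tub, an oblong tub lying across its rim. Orange, open top, 72 mm high; upper 30 mm a straight collar 60 x 60 mm outside, 55 x 55 inside; under it an outside shoulder, 42 mm above the underside, then the body tapers from 52 to 42 mm square at the foot. 45 g. Point: its centre, 36 mm above its underside; z up. x, y square to its sides.
- square_b_mid (a point): Loose square tub, same as the bottom one. Point: its centre, 36 mm above its underside; z up. Grip from above across the 60 mm collar, above the shoulder. Nested, it slides down till its shoulder sits on the lower square tub's rim, 30 mm higher than that tub, with 1.5 mm of play all round; any quarter turn fits. Each further tub adds 30 mm.
- square_c_mid (a point): The other loose square tub, same as square_b, standing on the table. Point: its centre, 36 mm above its underside; z up. 
- oblong_a_mid (a point): Bottom oblong tub, empty on the table. Orange, open top, 72 mm high, long along its y; upper 30 mm a straight collar 52 x 104 mm (x, y) outside, 47 x 99 inside; under it an outside shoulder, 42 mm above the underside, then the body tapers from 44 x 96 to 34 x 86 mm at the foot. 65 g. Point: its centre, 36 mm above its underside; z up. 
- oblong_b_mid (a point): Second oblong tub, same as the first, lying on the wrong stack: foot on the square tub's rim, 72 mm above the table. Point: its centre, 36 mm above its underside; z up. Long along its y. Grip from above across the 52 mm of the collar. Nested in the other oblong its shoulder sits on that rim, 30 mm higher, 1.5 mm of play; a half turn fits too.
- divided_mid (a point): The odd tub, standing on the table: same orange, 60 x 60 mm, 60 mm high, but straight-sided without a collar, a cross wall making four compartments, a few dowels and pins left in it. It neither goes into another tub nor takes one. Point: its centre, 30 mm above its underside; z up.

How it is judged (in metres and radians):
At the end, for the whole second after the job is handed in: Both loose square tubs sit nested on the bottom square one (30 and 60 mm above it), the second oblong 30 mm above the first: 3 mm in height, 4 mm off-centre (top square 6), all upright; bottom tubs within 30 mm, divided tub within 20 mm of where they stood (((horizontal distance between square_b_mid and square_a_mid below 0.004 m and z of square_b_mid in the frame of square_a_mid between 0.027 and 0.033 m and angle between each of square_b_mid, square_c_mid's own z axis and vertical below 0.06 rad and horizontal distance between square_c_mid and square_a_mid below 0.006 m and z of square_c_mid in the frame of square_a_mid between 0.057 and 0.063 m) or (horizontal distance between square_c_mid and square_a_mid below 0.004 m and z of square_c_mid in the frame of square_a_mid between 0.027 and 0.033 m and angle between each of square_c_mid, square_b_mid's own z axis and vertical below 0.06 rad and horizontal distance between square_b_mid and square_a_mid below 0.006 m and z of square_b_mid in the frame of square_a_mid between 0.057 and 0.063 m)) and horizontal distance between oblong_b_mid and oblong_a_mid below 0.004 m and z of oblong_b_mid in the frame of oblong_a_mid between 0.027 and 0.033 m and angle between each of oblong_b_mid, square_a_mid, oblong_a_mid's own z axis and vertical below 0.06 rad and distance of each of square_a_mid, oblong_a_mid from where it was at the start of the episode below 0.03 m and distance of divided_mid from where it was at the start of the episode below 0.02 m); the robot touches nothing.
It fails at once if the divided tub is shifted by more than 20 mm or tipped (distance of divided_mid from where it was at the start of the episode above 0.02 m or angle between divided_mid's own z axis and vertical above 0.3 rad).
It fails at once if a bottom tub is knocked over (angle between any of square_a_mid, oblong_a_mid's own z axis and vertical above 0.6 rad).
It also fails if it takes over 72 s, if anything falls off the work surface, if the arm or the gripper's body presses on something with over 40 N, if the wrist force passes 120 N, or if a joint passes its speed limit or range.

## Working session

There is one attempt and no reset: what is moved stays moved. The work goes in short steps, Python scripts to look and compute and a tool call to move; the robot and the scene stay as the last step left them, time stands still between calls to the robot, and variables do not carry over. Pictures are saved under pics/ and viewed, and the job is handed in when it is done.

Besides the shell and the picture viewer there is one more tool, called after "Emit:" by a JSON object that holds its "fn" and its "kwargs", one argument or row to a line. servo_tool: Moves the arm, as the interface text tells. Its arguments: {"type":"object","properties":{"deltas":{"type":"array","items":{"type":"object","properties":{"x":{"type":"number"},"y":{"type":"number"},"z":{"type":"number"},"rx":{"type":"number"},"ry":{"type":"number"},"rz":{"type":"number"},"claw":{"type":"number"}}}},"force":{"type":"number"}},"required":["deltas"]}

```bash
mkdir -p pics; cat > h.py <<'E'
import numpy as np, cv2
from plant import *
def snap(n,fn):
    f=grab_frame(n); cv2.imwrite('pics/'+fn,f[:,:,::-1]); return f
E
python3 - <<'E'
from h import *
o=get_obs(); print(o)
for n in ['scene','side','wrist']:
    snap(n,n+'0.png'); c=get_calibration(n); print(n,np.round(c['camera_matrix'],1).tolist(),np.round(c['dist'],3),np.round(c['T'],3).tolist())
E
```

```text
{'t': 0.0, 'qpos': array([-1.33679096,  0.57650123,  0.02482353,  1.43793413, -0.01501931,
        1.12901527, -0.05650726]), 'qvel': array([-0.00063372, -0.00038281,  0.00025819, -0.00010341, -0.00035511,
        0.00222521, -0.00049464]), 'effort': array([ 5.41986560e-05, -7.65759444e+01,  2.25060850e+00, -2.85962856e+01,
        1.53199886e-02,  1.26767694e-02,  1.34822730e-05]), 'position': array([210.76819233, 640.79678168, 255.45370978]), 'tcp_rot': array([ 0.57317412,  0.41412627, -0.41506045, -0.5724471 ]), 'wrist_force': array([-1.01664975,  0.54020149, -0.44321633]), 'torque': array([-0.01375437,  0.01119168,  0.02507033]), 'gripper_width': 85.36876594016124}
scene [[506.2, 0.0, 315.3], [0.0, 506.2, 234.0], [0.0, 0.0, 1.0]] [-0.053  0.     0.     0.     0.   ] [[0.725, -0.449, 0.522, -103.729], [-0.689, -0.47, 0.552, -724.953], [-0.002, -0.76, -0.65, 890.447], [0.0, 0.0, 0.0, 1.0]]
side [[455.8, 0.0, 318.9], [0.0, 455.8, 245.5], [0.0, 0.0, 1.0]] [-0.085  0.     0.     0.     0.   ] [[0.982, -0.089, 0.166, 367.019], [-0.188, -0.535, 0.824, -897.833], [0.015, -0.84, -0.542, 651.054], [0.0, 0.0, 0.0, 1.0]]
wrist [[382.9, 0.0, 316.8], [0.0, 382.9, 238.4], [0.0, 0.0, 1.0]] [-0.007  0.     0.     0.     0.   ] [[0.312, 0.904, 0.291, 135.36], [0.95, -0.297, -0.096, 665.803], [-0.001, 0.307, -0.952, 373.172], [0.0, 0.0, 0.0, 1.0]]
```

View pics/scene0.png

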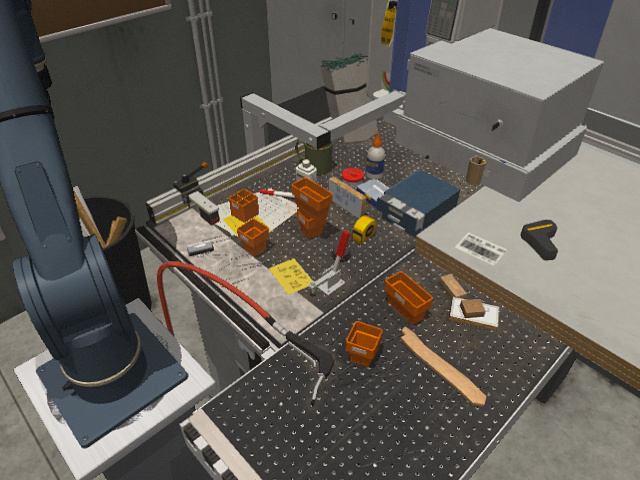

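View pics/side0.png

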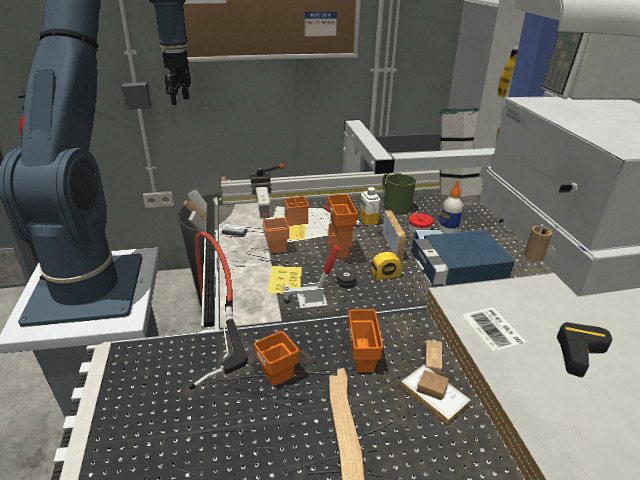

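View pics/wrist0.png

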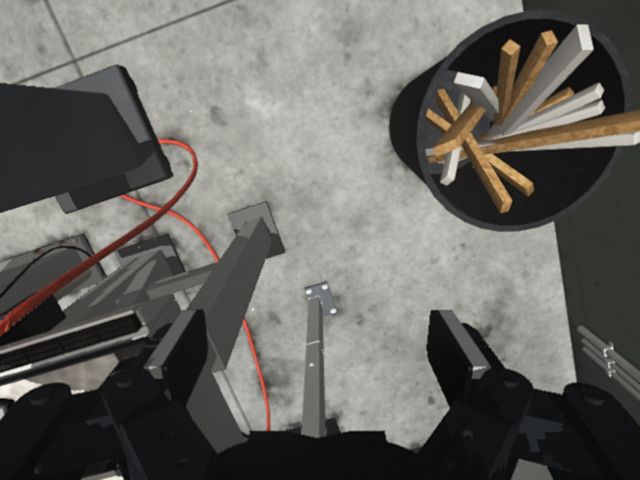

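```bash
python3 - <<'E'
from h import *
for n in ['scene','side']:
    f=snap(n,n+'1.png')
    for l in ['square_a_mid','oblong_a_mid','divided_mid']:
        for r in masks_of(n,l):
            ys,xs=np.where(r['pixels']); print(n,l,round(r['p'],2),np.round(r['xy']),xs.min(),xs.max(),ys.min(),ys.max(),len(xs))
    r=(slice(150,380),slice(170,490)) if n=='scene' else (slice(180,400),slice(200,440))
    c=f[r][:,:,::-1]; s=2.4
    cv2.imwrite(f'pics/{n}1z.png',cv2.resize(c,None,fx=s,fy=s,interpolation=cv2.INTER_CUBIC))
E
```

```text
scene square_a_mid 0.95 [312. 224.] 297 325 209 237 447
scene oblong_a_mid 0.72 [408. 295.] 385 430 272 323 1485
scene divided_mid 0.87 [241. 205.] 229 258 189 222 757
side square_a_mid 0.72 [340. 244.] 327 351 224 257 398
side oblong_a_mid 0.79 [359. 339.] 347 382 309 371 1789
side oblong_a_mid 0.28 [342. 214.] 327 356 194 238 1015
side divided_mid 0.95 [296. 209.] 284 308 195 225 661
```

View pics/scene1z.png

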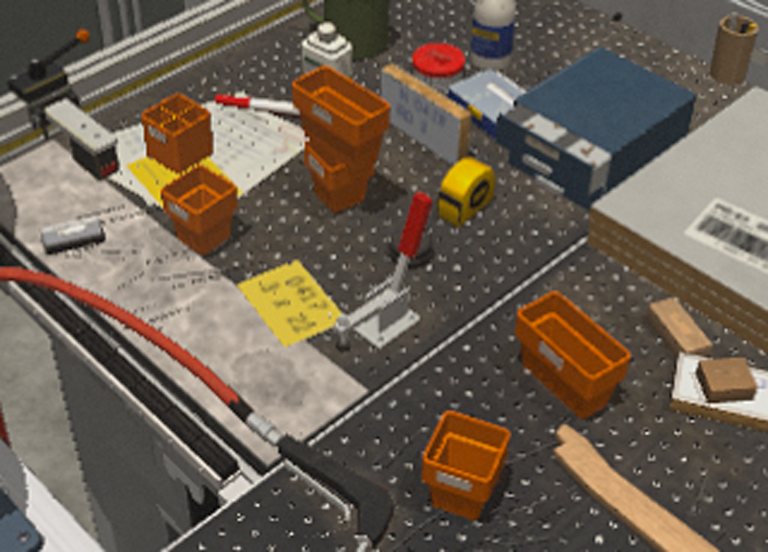

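View pics/side1z.png

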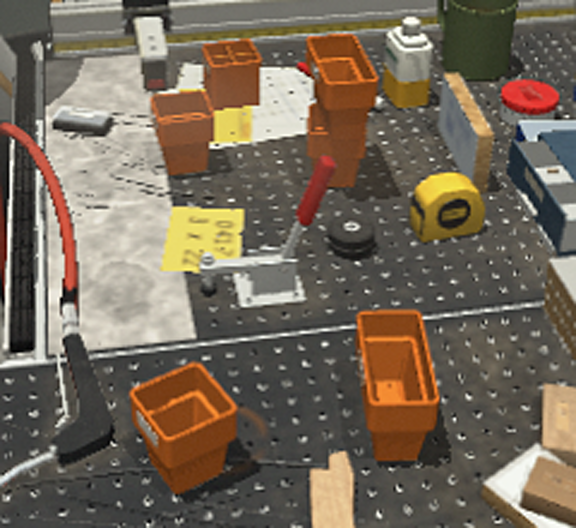

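```bash
cat >> h.py <<'E'
from scipy.optimize import minimize
def box(a,b,z,): return [(sx*a/2,sy*b/2,z) for sx,sy in((-1,-1),(1,-1),(1,1),(-1,1))]
PARTS={'sq':[box(60,60,72)+box(60,60,42), box(52,52,42)+box(42,42,0)],
 'ob':[box(52,104,72)+box(52,104,42), box(44,96,42)+box(34,86,0)],
 'dv':[box(60,60,60)+box(60,60,0)]}
def proj(cal,P):
    T=cal['T']; R=T[:3,:3].T; t=-R@T[:3,3]
    p,_=cv2.projectPoints(np.asarray(P,float).reshape(-1,1,3),cv2.Rodrigues(R)[0],t,cal['camera_matrix'],np.asarray(cal['dist'],float)); return p.reshape(-1,2)
def place(pts,x,y,yaw,z=0):
    p=np.array(pts,float);c,s=np.cos(yaw),np.sin(yaw)
    return np.c_[x+c*p[:,0]-s*p[:,1],y+s*p[:,0]+c*p[:,1],p[:,2]+z]
def sil(cal,objs,shape=(480,640),ss=2):
    m=np.zeros((shape[0]*ss,shape[1]*ss),np.uint8)
    for k,x,y,yaw,z in objs:
        for part in PARTS[k]:
            q=(proj(cal,place(part,x,y,yaw,z))+0.5)*ss-0.5
            cv2.fillConvexPoly(m,np.round(cv2.convexHull(q.astype(np.float32))*16).astype(np.int32),1,shift=4)
    return m
def orange(f):
    h=cv2.cvtColor(f,cv2.COLOR_RGB2HSV)
    m=((h[...,0]<14)&(h[...,0]>4)&(h[...,1]>170)&(h[...,2]>50)).astype(np.uint8)
    return cv2.morphologyEx(m,cv2.MORPH_CLOSE,np.ones((3,3)))
def ray(cal,px,z):
    u=cv2.undistortPoints(np.array([[px]],float),cal['camera_matrix'],np.asarray(cal['dist'],float)).ravel()
    d=cal['T'][:3,:3]@np.r_[u,1]; o=cal['T'][:3,3]; return o+d*(z-o[2])/d[2]
E
python3 - <<'E'
from h import *
for n in ['scene','side']:
    f=cv2.imread(f'pics/{n}1.png')[:,:,::-1]; m=orange(np.ascontiguousarray(f)); cv2.imwrite(f'pics/{n}m.png',m*255)
    k,l,st,c=cv2.connectedComponentsWithStats(m)
    for i in range(1,k):
        if st[i,4]>200: print(n,st[i],np.round(c[i]),np.round(ray(get_calibration(n),c[i],36)))
E
```

```text
scene [ 292  177   40   62 1538] [311. 206.] [659.  96.  36.]
scene [ 229  189   40   67 1442] [249. 221.] [491. 162.  36.]
scene [157 262 112  71 759] [205. 289.] [264.  37.  36.]
scene [ 385  271   48   53 1392] [408. 297.] [ 583. -304.   36.]
scene [346 321  37  46 965] [362. 343.] [ 415. -319.   36.]
side [ 327  194   30   64 1173] [342. 220.] [642. 156.  36.]
side [285 196  24  28 302] [298. 204.] [538. 263.  36.]
side [ 348  309   35   63 1649] [365. 339.] [ 581. -298.   36.]
side [ 254  331   45   55 1593] [277. 357.] [ 411. -315.   36.]
```

View pics/scenem.png

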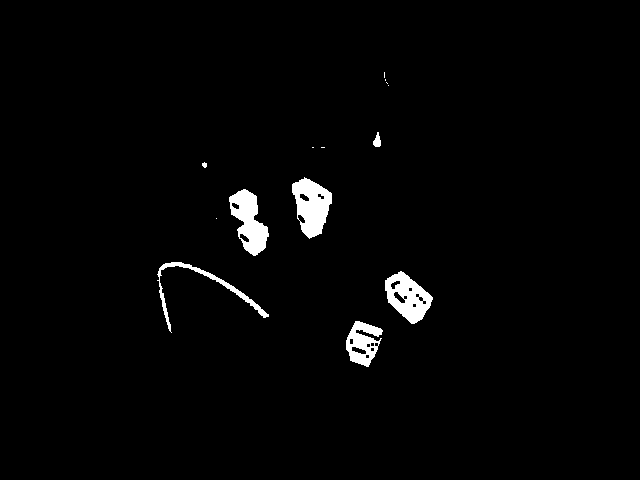

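```bash
cat >> h.py <<'E'
def omask(f):
    h=cv2.cvtColor(np.ascontiguousarray(f),cv2.COLOR_RGB2HSV)
    m=((h[...,0]<15)&(h[...,0]>3)&(h[...,1]>140)&(h[...,2]>40)).astype(np.uint8)
    cs,_=cv2.findContours(m,cv2.RETR_EXTERNAL,cv2.CHAIN_APPROX_NONE)
    cv2.drawContours(m,cs,-1,1,-1); return m
def fit(views,keys,x0,zs,step=(4,4,.08)):
    # views: list of (cal,mask,roi(x0,x1,y0,y1)); params 3 per obj
    def cost(p):
        e=0
        for cal,m,(a,b,c,d) in views:
            s=cv2.resize(sil(cal,[(k,*p[3*i:3*i+3],zs[i]) for i,k in enumerate(keys)])[2*c:2*d,2*a:2*b].astype(np.float32),(b-a,d-c),interpolation=cv2.INTER_AREA)
            e+=np.abs(s-m[c:d,a:b]).sum()
        return e
    x=np.array(x0,float)
    for it in range(4):
        sim=[x]+[x+np.eye(len(x))[j]*step[j%3]/(it+1)*(-1)**it for j in range(len(x))]
        r=minimize(cost,x,method='Nelder-Mead',options=dict(initial_simplex=np.array(sim),xatol=.02,fatol=.05,maxiter=600)); x=r.x
    return x,r.fun
E
cat > fit0.py <<'E'
from h import *
V={}
for n in ['scene','side']:
    V[n]=(get_calibration(n),omask(cv2.imread(f'pics/{n}1.png')[:,:,::-1]))
def v(a,b): return [(*V['scene'],a),(*V['side'],b)]
def rep(nm,views,keys,inits,zs):
    best=min((fit(views,keys,x,zs) for x in inits),key=lambda r:r[1])
    x,c=best
    for i,k in enumerate(keys): print(nm,k,np.round(x[3*i:3*i+2],1),round(np.degrees(x[3*i+2]),1),'cost',round(c,1))
    for w in views: 
        x1,c1=min((fit([w],keys,x,zs) for _ in [0]),key=lambda r:r[1]); print('    single',np.round(x1,2),round(c1,1))
    return x
R={}
A=[.2,.6,1.0,1.4]
R['c']=rep('c',v((330,400,305,380),(240,312,320,400)),['sq'],[(412,-317,a) for a in A],[0])
R['oa']=rep('oa',v((370,445,260,335),(335,395,298,385)),['ob'],[(582,-301,a) for a in (-.6,-.2,.2,.6)],[0])
R['ab']=rep('ab',v((280,345,168,248),(318,364,185,268)),['sq','ob'],[(640,110,a,640,110,b) for a in (.2,.8) for b in (-.4,0.,.4)],[0,72])
R['bd']=rep('bd',v((220,280,180,265),(255,316,187,265)),['sq','dv'],[(500,150,a,505,230,b) for a in (.2,.8) for b in (.2,.8)],[0,0])
np.savez('fit0.npz',**R)
L=[('sq',*R['c'],0),('ob',*R['oa'],0),('sq',*R['ab'][:3],0),('ob',*R['ab'][3:],72),('sq',*R['bd'][:3],0),('dv',*R['bd'][3:],0)]
for n,(a,b,c,d) in dict(scene=(210,450,165,375),side=(235,405,180,400)).items():
    f=cv2.imread(f'pics/{n}1.png'); f=cv2.resize(f,None,fx=2,fy=2)
    for o in L:
        cs,_=cv2.findContours(sil(V[n][0],[o]),cv2.RETR_EXTERNAL,cv2.CHAIN_APPROX_NONE); cv2.drawContours(f,cs,-1,(0,255,0),1)
    cv2.imwrite(f'pics/{n}fit.png',cv2.resize(f[2*c:2*d,2*a:2*b],None,fx=1.3,fy=1.3))
E
python3 fit0.py
```

```text
c sq [ 409.7 -324.3] 113.0 cost 216.5
    single [ 409.84 -324.87    1.99] 91.2
    single [ 408.65 -322.9     1.93] 90.2
oa ob [ 576.1 -304.7] -9.5 cost 290.2
    single [ 5.7675e+02 -3.0576e+02 -1.7000e-01] 172.0
    single [ 5.7605e+02 -3.0276e+02 -1.6000e-01] 99.2
ab sq [613.2  50. ] 73.5 cost 269.2
ab ob [610.9  44.7] -3.9 cost 269.2
    single [ 6.1269e+02  4.9440e+01  1.2700e+00  6.1181e+02  4.5580e+01 -1.1000e-01] 88.8
    single [ 6.1234e+02  5.2430e+01  1.3000e+00  6.1127e+02  4.6840e+01 -6.0000e-02] 161.8
bd sq [456.6 101.2] -0.6 cost 464.2
bd dv [527.6 236.6] 85.1 cost 464.2
    single [ 4.5659e+02  1.0124e+02 -1.0000e-02  5.2759e+02  2.3655e+02  1.4800e+00] 170.8
    single [ 4.5642e+02  1.0133e+02 -5.0000e-02  5.2738e+02  2.3951e+02  1.5100e+00] 282.5
```

```bash
ls pics
```

```text
scene0.png
scene1.png
scene1z.png
scenefit.png
scenem.png
side0.png
side1.png
side1z.png
sidefit.png
sidem.png
wrist0.png
```

View pics/scenefit.png

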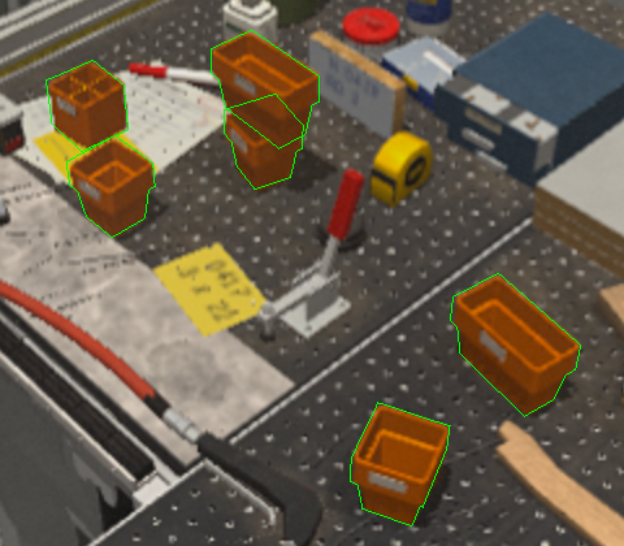

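View pics/sidefit.png

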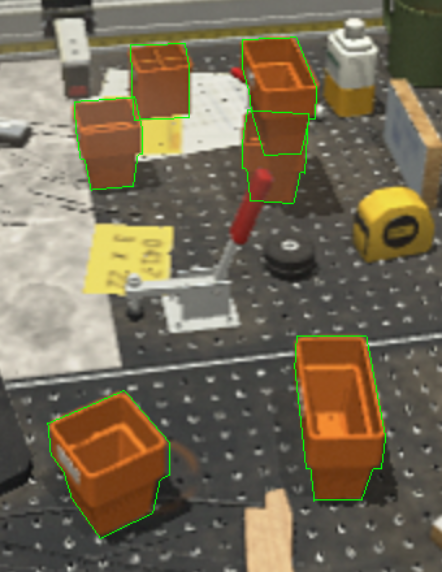

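```bash
python3 - <<'E'
from h import *
a,b=get_calibration('scene'),get_calibration('side')
def tri(p,q):
    def rr(c,px):
        u=cv2.undistortPoints(np.array([[px]],float),c['camera_matrix'],np.asarray(c['dist'],float)).ravel(); d=c['T'][:3,:3]@np.r_[u,1]; return c['T'][:3,3],d/np.linalg.norm(d)
    o,d=rr(a,p);o2,d2=rr(b,q)
    s=np.linalg.lstsq(np.c_[d,-d2],o2-o,rcond=None)[0]; P=o+d*s[0];Q=o2+d2*s[1]; return np.round((P+Q)/2),round(np.linalg.norm(P-Q),1)
print('gantry end bottom',tri((324,146),(381,174)),'gantry corner',tri((245,97),(346,122)))
print('toggle tip',tri((346,232),(337,248)), 'vise',tri((205,164),(283,166)),'gluetip',tri((377,135),(456,183)))
w=get_calibration('wrist')
o=get_obs(); from scipy.spatial.transform import Rotation as Ro
R=Ro.from_quat(o['tcp_rot']).as_matrix(); print(np.round(R,3))
Ti=np.linalg.inv(w['T'])
for d in (-7,0,12,19,25): print(d,np.round(proj(w,[o['position']+R@np.array([s*42.5,d,e]) for s in(-1,1) for e in (-11,11)])).tolist())
print('cam in tool',np.round(R.T@(w['T'][:3,3]-o['position']),1),np.round(R.T@w['T'][:3,:3],3).tolist())
f=cv2.imread('pics/wrist0.png')[270:430,120:520]; cv2.imwrite('pics/w0z.png',cv2.resize(f,None,fx=2,fy=2))
E
```

```text
gantry end bottom (array([732., 124., 182.]), np.float64(4.8)) gantry corner (array([720., 453., 215.]), np.float64(6.8))
toggle tip (array([ 561., -126.,  133.]), np.float64(0.1)) vise (array([510., 380., 108.]), np.float64(0.7)) gluetip (array([937., 108., 146.]), np.float64(2.9))
[[ 0.312  0.    -0.95 ]
 [ 0.95  -0.     0.312]
 [-0.    -1.    -0.   ]]
-7 [[195.0, 389.0], [188.0, 333.0], [439.0, 389.0], [446.0, 333.0]]
0 [[200.0, 376.0], [194.0, 322.0], [433.0, 376.0], [439.0, 322.0]]
12 [[209.0, 356.0], [204.0, 306.0], [424.0, 356.0], [429.0, 306.0]]
19 [[214.0, 346.0], [209.0, 297.0], [420.0, 346.0], [424.0, 298.0]]
25 [[217.0, 338.0], [213.0, 291.0], [416.0, 338.0], [421.0, 291.0]]
cam in tool [-1.000e-01 -1.175e+02  7.950e+01] [[1.0, 0.0, 0.001], [-0.0, -0.307, 0.952], [0.001, -0.952, -0.307]]
```

View pics/w0z.png

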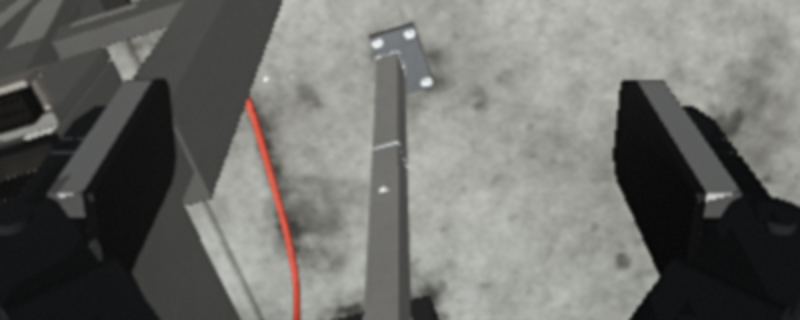

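```bash
cat >> h.py <<'E'
from scipy.spatial.transform import Rotation as Ro
def goto(x,y,z,yawdeg):
    o=get_obs(); R=Ro.from_quat(o['tcp_rot']).as_matrix(); c,s=np.cos(np.radians(yawdeg)),np.sin(np.radians(yawdeg))
    Rt=np.array([[c,0,-s],[s,0,c],[0,-1,0]]).T.T
    d=R.T@(np.array([x,y,z])-o['position']); rv=Ro.from_matrix(R.T@Rt).as_rotvec(degrees=True)
    print('t',round(o['t'],2),'w',round(o['gripper_width'],1),'F',np.round(o['wrist_force'],1),'pos',np.round(o['position'],1),'yaw',round(np.degrees(np.arctan2(R[1,0],R[0,0])),2))
    print('delta m',np.round(d/1000,4),'rot deg',np.round(rv,1),'dist',round(np.linalg.norm(d)))
E
python3 -c "
from h import *
goto(611,45,300,-5)"
```

```text
t 0.55 w 85.4 F [ 0.4  0.6 -0.4] pos [210.9 641.2 256.3] yaw 71.79
delta m [-0.4413 -0.0437 -0.5663] rot deg [ 0.  76.8  0. ] dist 719
```

Emit:
{"fn": "servo_tool", "kwargs": {
  "deltas": [
    {"x": 0,"y": -0.0437,"z": -0.03,"ry": 8,"claw": 1},
    {"x": -0.4413,"y": -0.0437,"z": -0.5663,"ry": 76.8,"claw": 1},
    {"x": -0.4413,"y": -0.0437,"z": -0.5663,"ry": 76.8,"claw": 1},
    {"x": -0.4413,"y": -0.0437,"z": -0.5663,"ry": 76.8,"claw": 1},
    {"x": -0.4413,"y": -0.0437,"z": -0.5663,"ry": 76.8,"claw": 1},
    {"x": -0.4413,"y": -0.0437,"z": -0.5663,"ry": 76.8,"claw": 1},
    {"x": -0.4413,"y": -0.0437,"z": -0.5663,"ry": 76.8,"claw": 1},
    {"x": -0.4413,"y": -0.0437,"z": -0.5663,"ry": 76.8,"claw": 1},
    {"x": -0.4413,"y": -0.0437,"z": -0.5663,"ry": 76.8,"claw": 1},
    {"x": -0.4413,"y": -0.0437,"z": -0.5663,"ry": 76.8,"claw": 1},
    {"x": -0.4413,"y": -0.0437,"z": -0.5663,"ry": 76.8,"claw": 1},
    {"x": -0.4413,"y": -0.0437,"z": -0.5663,"ry": 76.8,"claw": 1},
    {"x": -0.4413,"y": -0.0437,"z": -0.5663,"ry": 76.8,"claw": 1},
    {"x": -0.4413,"y": -0.0437,"z": -0.5663,"ry": 76.8,"claw": 1},
    {"x": -0.4413,"y": -0.0437,"z": -0.5663,"ry": 76.8,"claw": 1}
  ]
}}

```text
invalid input
```

```bash
cat >> h.py <<'E'
def wrist(fn,objs=()):
    cal=get_calibration('wrist'); f=grab_frame('wrist'); cv2.imwrite('pics/'+fn,f[:,:,::-1])
    g=f[:,:,::-1].copy()
    for k,x,y,yaw,z in objs:
        for part in PARTS[k]:
            q=proj(cal,place(part,x,y,yaw,z)); cv2.polylines(g,[np.round(q[:4]*16).astype(np.int32)],True,(0,255,0),1,shift=4)
            cv2.polylines(g,[np.round(q[4:]*16).astype(np.int32)],True,(255,255,0),1,shift=4)
    cv2.imwrite('pics/o_'+fn,g); return cal,f
E
python3 - <<'E'
from h import *
goto(611,45,140,-5)
R=np.load('fit0.npz'); ab=R['ab']
wrist('w1.png',[('sq',*ab[:3],0),('ob',*ab[3:],72)])
goto(611,45,140,-5)
E
```

```text
t 0.55 w 85.4 F [ 0.4  0.6 -0.4] pos [210.9 641.2 256.3] yaw 71.79
delta m [-0.4413  0.1163 -0.5663] rot deg [ 0.  76.8  0. ] dist 727
t 0.6 w 85.1 F [-0.6 -0.   0.1] pos [210.9 641.2 256.3] yaw 71.79
delta m [-0.4413  0.1163 -0.5664] rot deg [-0.  76.8 -0. ] dist 727
```

View pics/o_w1.png

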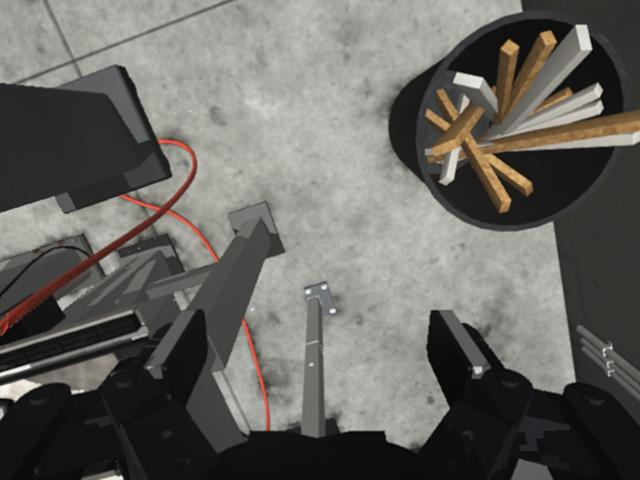

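Emit:
{"fn": "servo_tool", "kwargs": {
  "deltas": [
    {"x": 0,"y": -0.04,"z": -0.03,"rx": 0,"ry": 8,"rz": 0,"claw": 1},
    {"x": -0.4413,"y": -0.0437,"z": -0.5663,"rx": 0,"ry": 76.8,"rz": 0,"claw": 1}
  ],
  "force": 30
}}

```text
t: 0.85
position: [272.8, 581.9, 298.9]
tcp_rot: [-0.631, -0.317, 0.314, 0.635]
wrist_force: [2.5, -0.3, -0.2]
gripper_width: 85.2
```

```bash
python3 -c "
from h import *
goto(611,45,300,-5)"
```

```text
t 0.85 w 85.2 F [ 2.5 -0.3 -0.2] pos [272.8 581.9 298.9] yaw 52.95
delta m [-0.2248 -0.0039 -0.5934] rot deg [-0.3 58.   0.2] dist 635
```

Emit:
{"fn": "servo_tool", "kwargs": {
  "deltas": [
    {"x": -0.2248,"y": 0,"z": -0.5934,"rx": 0,"ry": 58,"rz": 0,"claw": 1},
    {"x": -0.2248,"y": 0,"z": -0.5934,"rx": 0,"ry": 58,"rz": 0,"claw": 1},
    {"x": -0.2248,"y": 0,"z": -0.5934,"rx": 0,"ry": 58,"rz": 0,"claw": 1},
    {"x": -0.2248,"y": 0,"z": -0.5934,"rx": 0,"ry": 58,"rz": 0,"claw": 1},
    {"x": -0.2248,"y": 0,"z": -0.5934,"rx": 0,"ry": 58,"rz": 0,"claw": 1},
    {"x": -0.2248,"y": 0,"z": -0.5934,"rx": 0,"ry": 58,"rz": 0,"claw": 1},
    {"x": -0.2248,"y": 0,"z": -0.5934,"rx": 0,"ry": 58,"rz": 0,"claw": 1},
    {"x": -0.2248,"y": 0,"z": -0.5934,"rx": 0,"ry": 58,"rz": 0,"claw": 1},
    {"x": -0.2248,"y": 0,"z": -0.5934,"rx": 0,"ry": 58,"rz": 0,"claw": 1},
    {"x": -0.2248,"y": 0,"z": -0.5934,"rx": 0,"ry": 58,"rz": 0,"claw": 1},
    {"x": -0.2248,"y": 0,"z": -0.5934,"rx": 0,"ry": 58,"rz": 0,"claw": 1},
    {"x": -0.2248,"y": 0,"z": -0.5934,"rx": 0,"ry": 58,"rz": 0,"claw": 1}
  ],
  "force": 30
}}

```text
t: 2.35
position: [611.0, 44.9, 295.9]
tcp_rot: [-0.704, 0.031, -0.032, 0.709]
wrist_force: [-0.5, 0.5, -0.2]
gripper_width: 85.6
```

```bash
python3 - <<'E'
from h import *
R=np.load('fit0.npz'); ab=R['ab']
wrist('w1.png',[('sq',*ab[:3],0),('ob',*ab[3:],72)])
goto(611,45,140,-5); print(np.round(get_obs()['qpos'],2))
E
```

```text
t 2.4 w 85.8 F [0.6 0.9 0.4] pos [610.6  46.2 295.9] yaw -4.99
delta m [ 0.0005  0.1559 -0.0023] rot deg [-0.4  0.   0. ] dist 156
[-0.44  0.48  0.46  1.56 -0.24  1.15 -0.01]
```

View pics/o_w1.png

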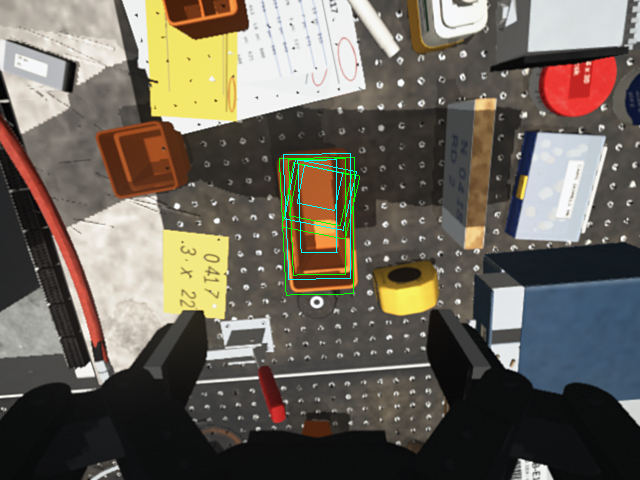

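```bash
cat >> h.py <<'E'
def wv(fn,cal,roi): return (cal,omask(cv2.imread('pics/'+fn)[:,:,::-1]),roi)
E
python3 - <<'E'
from h import *
import pickle
R=np.load('fit0.npz'); ab=R['ab']
cal=get_calibration('wrist'); pickle.dump(cal,open('w1.pkl','wb'))
w=wv('w1.png',cal,(265,370,140,300)); cv2.imwrite('pics/w1m.png',w[1]*255)
print(fit([w],['sq','ob'],ab,[0,72]))
V=[(get_calibration(n),omask(cv2.imread(f'pics/{n}1.png')[:,:,::-1]),r) for n,r in (('scene',(280,345,168,248)),('side',(318,364,185,268)))]
x,c=fit(V+[w],['sq','ob'],ab,[0,72]); print(x,np.degrees(x[[2,5]]),c); np.save('ab.npy',x)
w=wv('w1.png',cal,(90,195,110,205)); b=R['bd'][:3]
print('b',fit([w],['sq'],b,[0]))
g=cv2.imread('pics/w1.png')
for k,xx,z in (('sq',x[:3],0),('ob',x[3:],72)):
  cs,_=cv2.findContours(sil(cal,[(k,*xx,z)],ss=1),0,1); cv2.drawContours(g,cs,-1,(0,255,0),1)
cv2.imwrite('pics/w1f.png',cv2.resize(g[130:310,240:400],None,fx=3,fy=3))
E
```

```text
(array([ 6.09900660e+02,  4.85501029e+01,  1.38444792e+00,  6.11462356e+02,
        4.91442764e+01, -4.26445068e-03]), np.float64(208.25))
[ 6.10349546e+02  4.79471433e+01  1.36730249e+00  6.11397158e+02
  4.90627378e+01 -5.79527228e-03] [78.34066205 -0.33204464] 586.25
b (array([4.55271177e+02, 1.02222826e+02, 8.48184315e-02]), np.float64(284.25))
```

View pics/w1f.png

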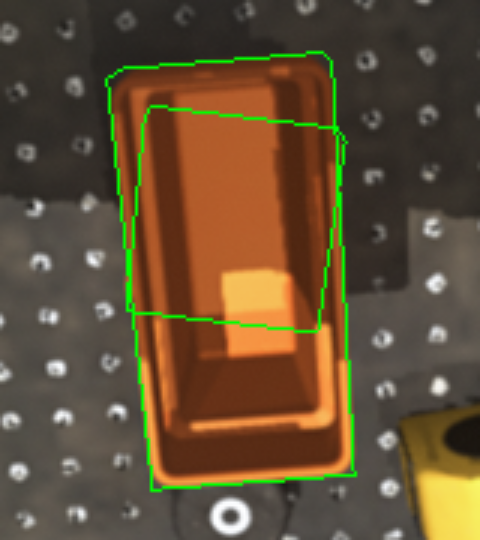

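```bash
python3 -c "
from h import *
goto(611.3,48,140,-0.3)"
```

```text
t 2.4 w 85.8 F [0.6 0.9 0.4] pos [610.6  46.2 295.9] yaw -4.99
delta m [0.0005 0.1559 0.0007] rot deg [-0.4 -4.7  0. ] dist 156
```

Emit:
{"fn": "servo_tool", "kwargs": {
  "deltas": [
    {"x": 0.0007,"y": 0.04,"z": 0.0015,"rx": 0,"ry": -4.7,"rz": 0,"claw": 1},
    {"x": 0.0007,"y": 0.09,"z": 0.0015,"rx": 0,"ry": -4.7,"rz": 0,"claw": 1},
    {"x": 0.0007,"y": 0.135,"z": 0.0015,"rx": 0,"ry": -4.7,"rz": 0,"claw": 1},
    {"x": 0.0007,"y": 0.156,"z": 0.0015,"rx": 0,"ry": -4.7,"rz": 0,"claw": 1},
    {"x": 0.0007,"y": 0.156,"z": 0.0015,"rx": 0,"ry": -4.7,"rz": 0,"claw": 1}
  ],
  "force": 30
}}

```text
t: 3.02
position: [610.1, 51.1, 138.6]
tcp_rot: [-0.705, 0.002, 0.0, 0.71]
wrist_force: [-0.4, -0.1, 0.9]
gripper_width: 85.4
```

```bash
python3 - <<'E'
from h import *
x=np.load('ab.npy')
wrist('w2.png',[('ob',*x[3:],72)])
goto(611.3,48,140,-.3)
E
```

```text
t 3.08 w 85.4 F [-0.  -1.1  0.2] pos [611.1  50.6 140. ] yaw -0.15
delta m [ 0.0002  0.     -0.0026] rot deg [-0.4  0.1 -0. ] dist 3
```

View pics/o_w2.png

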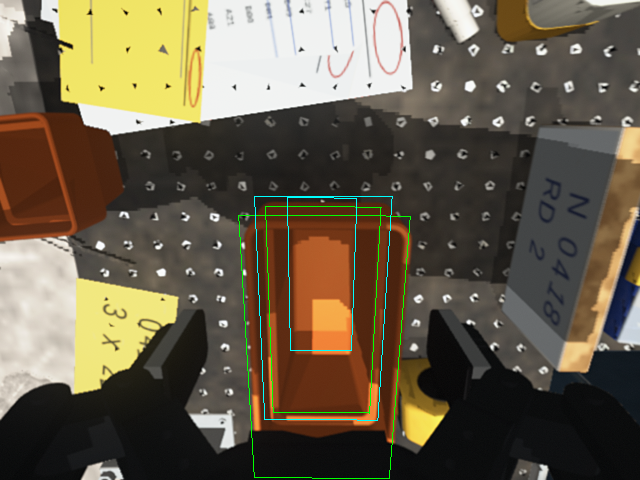

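Emit:
{"fn": "servo_tool", "kwargs": {
  "deltas": [
    {"x": 0,"y": 0,"z": -0.003,"rx": 0,"ry": 0,"rz": 0,"claw": 1},
    {"x": 0,"y": 0,"z": -0.003,"rx": 0,"ry": 0,"rz": 0,"claw": 0.3},
    {"x": 0,"y": 0,"z": -0.003,"rx": 0,"ry": 0,"rz": 0,"claw": 0.3},
    {"x": 0,"y": 0,"z": -0.003,"rx": 0,"ry": 0,"rz": 0,"claw": 0.3},
    {"x": 0,"y": 0,"z": -0.003,"rx": 0,"ry": 0,"rz": 0,"claw": 0.3}
  ],
  "force": 30
}}

```text
t: 3.7
position: [611.8, 47.5, 140.8]
tcp_rot: [-0.704, 0.0, -0.002, 0.71]
wrist_force: [1.5, 0.3, 7.5]
gripper_width: 51.8
```

```bash
python3 - <<'E'
from h import *
x=np.load('ab.npy')
goto(611.3,48,140,-.3)
wrist('w3.png',[('ob',*x[3:],72)])
goto(611.3,48,140,-.3)
E
```

```text
t 3.7 w 51.8 F [1.5 0.3 7.5] pos [611.8  47.5 140.8] yaw -0.16
delta m [-0.0005  0.0008  0.0005] rot deg [-0.4  0.1  0.1] dist 1
t 3.75 w 51.9 F [0.7 0.4 6.6] pos [611.9  47.5 140.8] yaw -0.16
delta m [-0.0006  0.0008  0.0004] rot deg [-0.4  0.1  0.1] dist 1
```

View pics/o_w3.png

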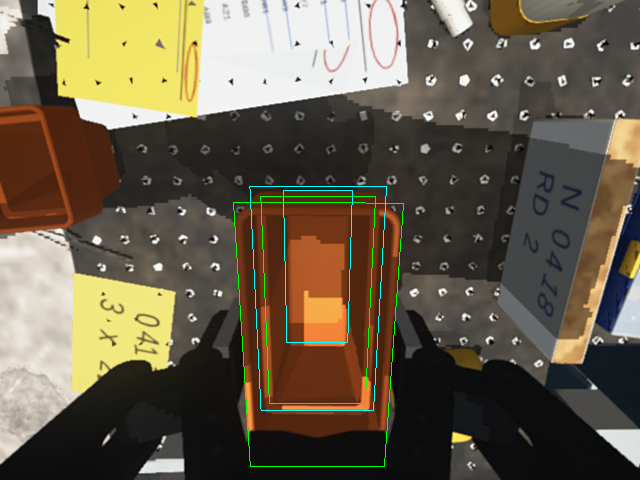

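Emit:
{"fn": "servo_tool", "kwargs": {
  "deltas": [
    {"x": 0,"y": -0.02,"z": 0,"rx": 0,"ry": 0,"rz": 0,"claw": 0.3},
    {"x": 0,"y": -0.06,"z": 0,"rx": 0,"ry": 0,"rz": 0,"claw": 0.3},
    {"x": 0,"y": -0.12,"z": 0,"rx": 0,"ry": 0,"rz": 0,"claw": 0.3},
    {"x": 0,"y": -0.16,"z": 0,"rx": 0,"ry": 0,"rz": 0,"claw": 0.3},
    {"x": 0,"y": -0.16,"z": 0,"rx": 0,"ry": 0,"rz": 0,"claw": 0.3}
  ],
  "force": 30
}}

```text
t: 4.38
position: [612.7, 45.9, 303.9]
tcp_rot: [-0.704, -0.001, -0.004, 0.71]
wrist_force: [-1.1, -1.0, -1.8]
gripper_width: 51.5
```

```bash
python3 - <<'E'
from h import *
snap('scene','scene2.png')
goto(585,-395,300,-9.5)
E
```

```text
t 4.42 w 51.8 F [-0.1  0.5 -1.9] pos [611.8  46.2 301.7] yaw -0.17
delta m [-0.0255 -0.002  -0.4413] rot deg [-0.5  9.3  0.2] dist 442
```

View pics/scene2.png

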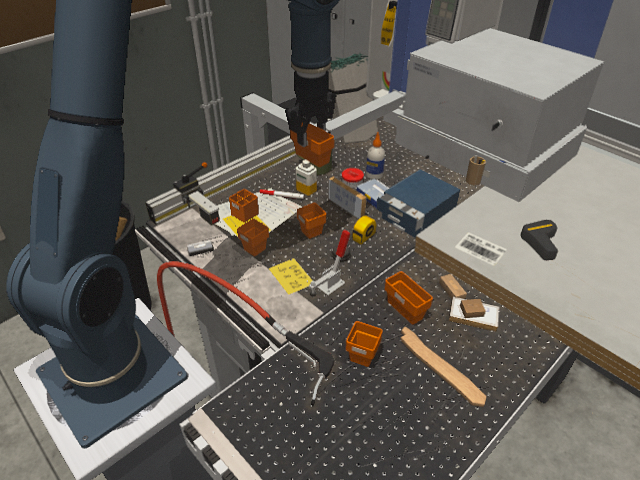

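Emit:
{"fn": "servo_tool", "kwargs": {
  "deltas": [
    {"x": -0.0255,"y": -0.002,"z": -0.4413,"rx": -0.4,"ry": 9.3,"rz": 0,"claw": 0.3},
    {"x": -0.0255,"y": -0.002,"z": -0.4413,"rx": -0.4,"ry": 9.3,"rz": 0,"claw": 0.3},
    {"x": -0.0255,"y": -0.002,"z": -0.4413,"rx": -0.4,"ry": 9.3,"rz": 0,"claw": 0.3},
    {"x": -0.0255,"y": -0.002,"z": -0.4413,"rx": -0.4,"ry": 9.3,"rz": 0,"claw": 0.3},
    {"x": -0.0255,"y": -0.002,"z": -0.4413,"rx": -0.4,"ry": 9.3,"rz": 0,"claw": 0.3},
    {"x": -0.0255,"y": -0.002,"z": -0.4413,"rx": -0.4,"ry": 9.3,"rz": 0,"claw": 0.3},
    {"x": -0.0255,"y": -0.002,"z": -0.4413,"rx": -0.4,"ry": 9.3,"rz": 0,"claw": 0.3},
    {"x": -0.0255,"y": -0.002,"z": -0.4413,"rx": -0.4,"ry": 9.3,"rz": 0,"claw": 0.3},
    {"x": -0.0255,"y": -0.002,"z": -0.4413,"rx": -0.4,"ry": 9.3,"rz": 0,"claw": 0.3},
    {"x": -0.0255,"y": -0.002,"z": -0.4413,"rx": -0.4,"ry": 9.3,"rz": 0,"claw": 0.3}
  ],
  "force": 30
}}

```text
t: 5.68
position: [585.7, -393.0, 299.1]
tcp_rot: [-0.704, 0.057, -0.058, 0.706]
wrist_force: [0.1, 0.1, -0.6]
gripper_width: 51.6
```

```bash
python3 - <<'E'
from h import *
R=np.load('fit0.npz')
o=get_obs(); p=o['position']; c=get_calibration('wrist')
goto(576,-304.5,300,-9.5)
wrist('w4.png',[('ob',*R['oa'],0)])
goto(576,-304.5,300,-9.5)
E
```

```text
t 5.67 w 51.6 F [ 0.1  0.1 -0.6] pos [ 585.7 -393.   299.1] yaw -9.34
delta m [-0.0239 -0.0007  0.0857] rot deg [-0.2  0.2  0.1] dist 89
t 5.72 w 51.3 F [ 0.3  0.  -1.2] pos [ 585.8 -393.   299.5] yaw -9.33
delta m [-0.024  -0.0003  0.0857] rot deg [-0.2  0.2  0.1] dist 89
```

View pics/o_w4.png

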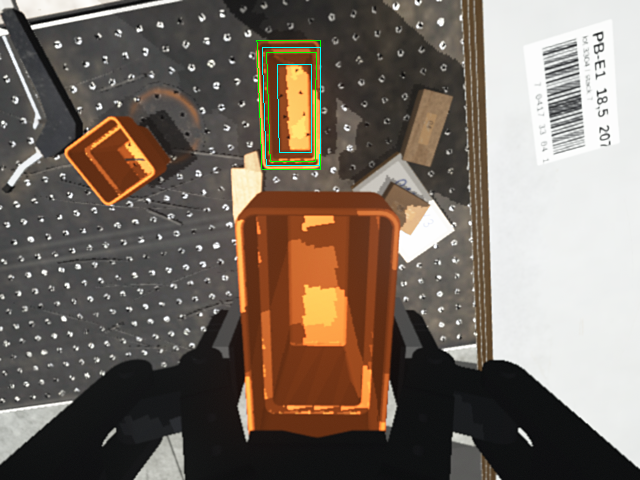

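```bash
cat > f4.py <<'E'
from h import *
import pickle
R=np.load('fit0.npz')
cal=get_calibration('wrist'); o=get_obs()
w=wv('w4.png',cal,(245,335,30,180))
x,c=fit([w],['ob'],R['oa'],[0]); print('oa',x[:2],np.degrees(x[2]),c); np.save('oa.npy',x)
V=[(get_calibration(n),omask(cv2.imread(f'pics/{n}1.png')[:,:,::-1]),r) for n,r in (('scene',(370,445,260,335)),('side',(335,395,298,385)))]
x3,c=fit(V+[w],['ob'],R['oa'],[0]); print('oa3',x3[:2],np.degrees(x3[2]),c)
p=o['position']
g=cv2.imread('pics/w4.png'); L=[('ob',*x,0)]
w=wv('w4.png',cal,(225,410,183,300))
for dz in (-72,-68,-64):
    h,c=fit([w],['ob'],(p[0],p[1],np.radians(-9.4)),[p[2]+dz]); 
    yaw=np.radians(-9.34); d=h[:2]-p[:2]
    print('held',dz,h[:2],np.degrees(h[2]),c,'tool x,z',d@[np.cos(yaw),np.sin(yaw)],d@[-np.sin(yaw),np.cos(yaw)])
    if dz==-68: L.append(('ob',*h,p[2]-68))
for k,xx,y,a,z in L:
  for part in PARTS[k]:
    for q in (part[:4],part[4:]):
      cv2.polylines(g,[np.round(proj(cal,place(q,xx,y,a,z))*16).astype(np.int32)],True,(0,255,0),1,shift=4)
cv2.imwrite('pics/w4f.png',cv2.resize(g[20:460,200:430],None,fx=1.35,fy=1.35))
E
python3 f4.py
```

```text
oa [ 575.95456027 -304.14343809] -8.65975208446154 796.5
oa3 [ 575.93955263 -304.13974589] -8.938866631602618 1096.75
held -72 [ 585.38792827 -394.54410401] -9.528367876840445 784.0 tool x,z -0.1355472675327632 -1.6041580770454047
held -68 [ 584.87225759 -393.69749978] -10.016885725808343 1110.75 tool x,z -0.7817792417519943 -0.8524671802115391
held -64 [ 585.43459285 -393.11146973] -10.664680139557047 1710.75 tool x,z -0.3220074733468986 -0.18294340117391025
```

View pics/w4f.png

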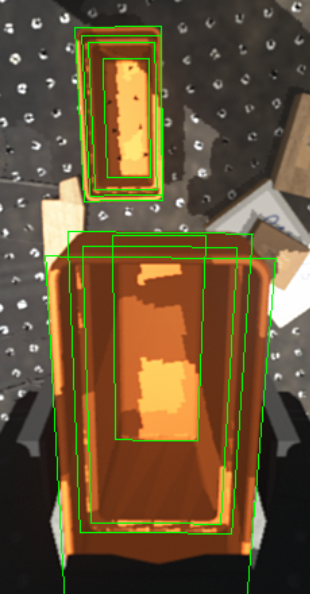

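```bash
python3 -c "
from h import *
goto(576.2,-303.2,160,-9)"
```

```text
t 5.72 w 51.3 F [ 0.3  0.  -1.2] pos [ 585.8 -393.   299.5] yaw -9.33
delta m [-0.0243  0.1397  0.0866] rot deg [-0.2 -0.3  0.1] dist 166
```

Emit:
{"fn": "servo_tool", "kwargs": {
  "deltas": [
    {"x": -0.0243,"y": 0,"z": 0.0866,"rx": -0.2,"ry": -0.3,"rz": 0,"claw": 0.3},
    {"x": -0.0243,"y": 0.03,"z": 0.0866,"rx": -0.2,"ry": -0.3,"rz": 0,"claw": 0.3},
    {"x": -0.0243,"y": 0.09,"z": 0.0866,"rx": -0.2,"ry": -0.3,"rz": 0,"claw": 0.3},
    {"x": -0.0243,"y": 0.14,"z": 0.0866,"rx": -0.2,"ry": -0.3,"rz": 0,"claw": 0.3},
    {"x": -0.0243,"y": 0.14,"z": 0.0866,"rx": -0.2,"ry": -0.3,"rz": 0,"claw": 0.3},
    {"x": -0.0243,"y": 0.14,"z": 0.0866,"rx": -0.2,"ry": -0.3,"rz": 0,"claw": 0.3}
  ],
  "force": 30
}}

```text
t: 6.48
position: [577.3, -303.4, 161.7]
tcp_rot: [0.706, -0.054, 0.057, -0.704]
wrist_force: [0.2, -0.1, -0.5]
gripper_width: 51.7
```

```bash
python3 - <<'E'
from h import *
f=snap('side','side3.png'); g=snap('scene','scene3.png')
a=cv2.resize(f[230:390,310:430],None,fx=3,fy=3);b=cv2.resize(g[200:340,350:470],None,fx=3,fy=3)
h=np.zeros((480,720,3),np.uint8);h[:,:360]=a;h[:420,360:]=b
cv2.imwrite('pics/c3.png',h[:,:,::-1])
goto(576.2,-303.2,110,-9)
E
```

```text
t 6.58 w 51.6 F [-0.4  0.4 -0.9] pos [ 577.4 -303.9  162.4] yaw -9.02
delta m [-0.0016  0.0523  0.0006] rot deg [ 0.1 -0.   0.3] dist 52
```

View pics/c3.png

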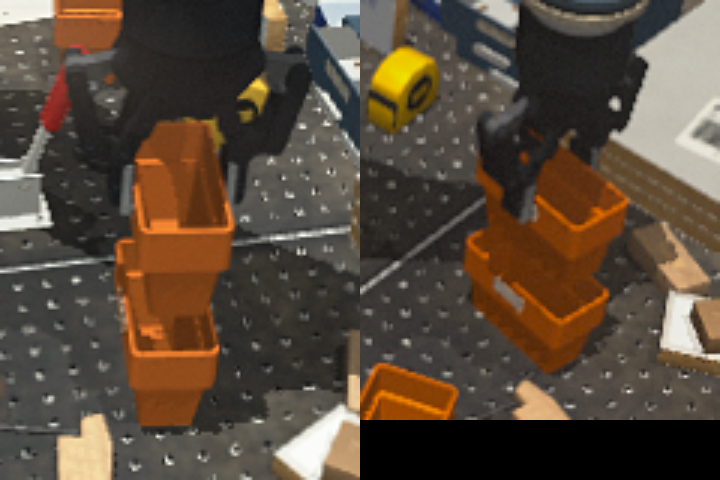

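Emit:
{"fn": "servo_tool", "kwargs": {
  "deltas": [
    {"x": -0.0012,"y": 0.015,"z": 0.0006,"rx": 0,"ry": 0,"rz": 0.2,"claw": 0.3},
    {"x": -0.0012,"y": 0.03,"z": 0.0006,"rx": 0,"ry": 0,"rz": 0.2,"claw": 0.3},
    {"x": -0.0012,"y": 0.042,"z": 0.0006,"rx": 0,"ry": 0,"rz": 0.2,"claw": 0.3},
    {"x": -0.0012,"y": 0.05,"z": 0.0006,"rx": 0,"ry": 0,"rz": 0.2,"claw": 0.3},
    {"x": -0.0012,"y": 0.05,"z": 0.0006,"rx": 0,"ry": 0,"rz": 0.2,"claw": 0.3}
  ],
  "force": 30
}}

```text
t: 7.2
position: [576.2, -303.1, 111.4]
tcp_rot: [0.705, -0.055, 0.056, -0.704]
wrist_force: [0.8, 0.5, -0.5]
gripper_width: 51.1
```

Emit:
{"fn": "servo_tool", "kwargs": {
  "deltas": [
    {"x": 0,"y": 0.004,"z": 0,"rx": 0,"ry": 0,"rz": 0,"claw": 0.3},
    {"x": 0,"y": 0.007,"z": 0,"rx": 0,"ry": 0,"rz": 0,"claw": 0.3},
    {"x": 0,"y": 0.009,"z": 0,"rx": 0,"ry": 0,"rz": 0,"claw": 0.3},
    {"x": 0,"y": 0.01,"z": 0,"rx": 0,"ry": 0,"rz": 0,"claw": 0.3}
  ],
  "force": 30
}}

```text
t: 7.7
position: [576.3, -303.1, 101.4]
tcp_rot: [0.705, -0.055, 0.056, -0.704]
wrist_force: [-0.1, 0.8, -0.6]
gripper_width: 51.7
```

```bash
python3 - <<'E'
from h import *
f=snap('side','side4.png'); g=snap('scene','scene4.png')
a=cv2.resize(f[230:390,310:430],None,fx=3,fy=3);b=cv2.resize(g[200:340,350:470],None,fx=3,fy=3)
h=np.zeros((480,720,3),np.uint8);h[:,:360]=a;h[:420,360:]=b
cv2.imwrite('pics/c4.png',h[:,:,::-1])
goto(576.2,-303.2,100,-9)
E
```

```text
t 7.8 w 51.5 F [-1.  -0.3 -0.9] pos [ 576.2 -303.1  101.4] yaw -9.02
delta m [-0.      0.0014 -0.0001] rot deg [ 0.1 -0.   0.1] dist 1
```

View pics/c4.png

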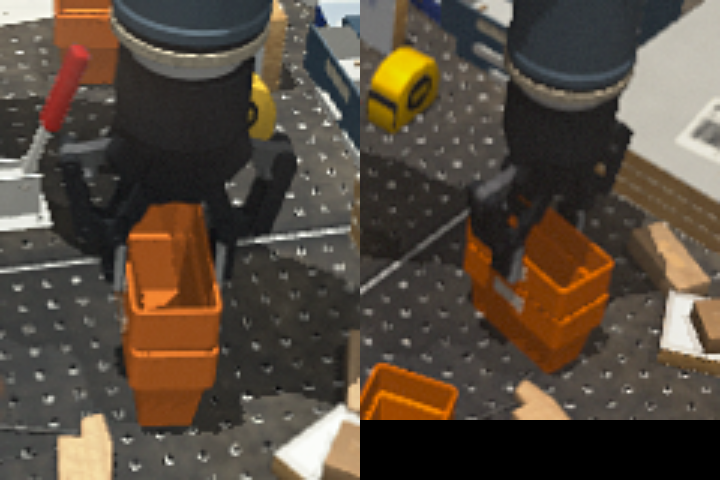

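Emit:
{"fn": "servo_tool", "kwargs": {
  "deltas": [
    {"x": 0,"y": 0.002,"z": 0,"rx": 0,"ry": 0,"rz": 0,"claw": 0.3},
    {"x": 0,"y": 0.003,"z": 0,"rx": 0,"ry": 0,"rz": 0,"claw": 0.3}
  ],
  "force": 30
}}

```text
t: 8.05
position: [576.3, -303.4, 98.9]
tcp_rot: [0.706, -0.055, 0.056, -0.704]
wrist_force: [-0.8, -0.1, 6.8]
gripper_width: 51.8
```

Emit:
{"fn": "servo_tool", "kwargs": {
  "deltas": [
    {"x": 0,"y": 0.001,"z": 0,"rx": 0,"ry": 0,"rz": 0,"claw": 0.3},
    {"x": 0,"y": 0.0,"z": 0,"rx": 0,"ry": 0,"rz": 0,"claw": 1},
    {"x": 0,"y": 0.0,"z": 0,"rx": 0,"ry": 0,"rz": 0,"claw": 1},
    {"x": 0,"y": -0.002,"z": 0,"rx": 0,"ry": 0,"rz": 0,"claw": 1},
    {"x": 0,"y": -0.004,"z": 0,"rx": 0,"ry": 0,"rz": 0,"claw": 1},
    {"x": 0,"y": -0.04,"z": 0,"rx": 0,"ry": 0,"rz": 0,"claw": 1},
    {"x": 0,"y": -0.1,"z": 0,"rx": 0,"ry": 0,"rz": 0,"claw": 1},
    {"x": 0,"y": -0.16,"z": 0,"rx": 0,"ry": 0,"rz": 0,"claw": 1},
    {"x": 0,"y": -0.16,"z": 0,"rx": 0,"ry": 0,"rz": 0,"claw": 1}
  ],
  "force": 30
}}

```text
t: 9.18
position: [577.7, -304.9, 264.3]
tcp_rot: [0.707, -0.052, 0.059, -0.703]
wrist_force: [0.4, -0.1, -0.4]
gripper_width: 85.4
```

```bash
python3 - <<'E'
from h import *
x=np.load('oa.npy')
f=snap('side','side5.png'); g=snap('scene','scene5.png')
cal,w=wrist('w5.png')
P={'side':f,'scene':g}
a=cv2.resize(f[230:390,310:430],None,fx=3,fy=3);b=cv2.resize(g[200:340,350:470],None,fx=3,fy=3)
h=np.zeros((480,720,3),np.uint8);h[:,:360]=a;h[:420,360:]=b
cv2.imwrite('pics/c5.png',h[:,:,::-1])
# c in wrist?
goto(409.5,-323.5,66,23)
E
```

```text
t 9.32 w 85.2 F [-0.5  0.1 -0.9] pos [ 575.7 -302.6  258.1] yaw -9.02
delta m [-0.161   0.192  -0.0465] rot deg [  0.1 -32.    0. ] dist 255
```

View pics/c5.png

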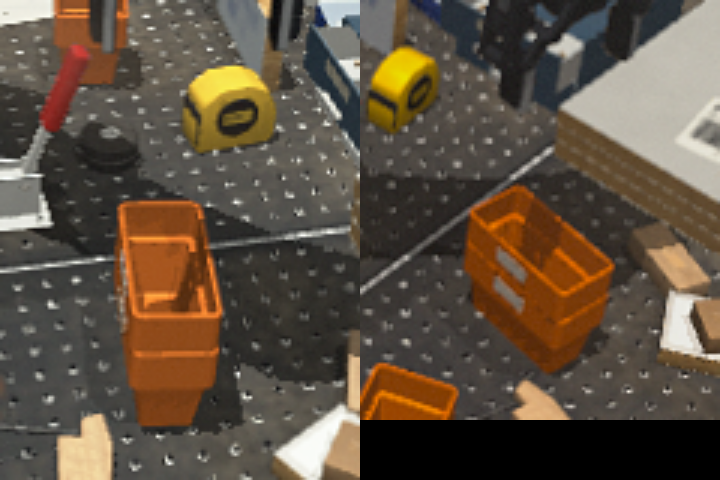

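View pics/w5.png

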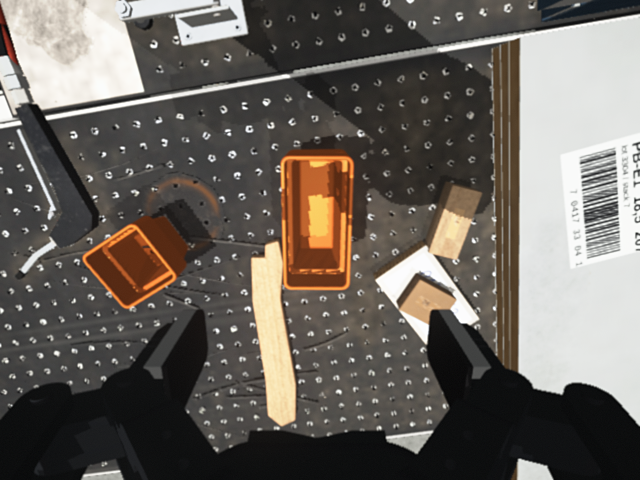

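```bash
python3 - <<'E'
from h import *
R=np.load('fit0.npz')
cal=get_calibration('wrist')
w=wv('w5.png',cal,(70,200,205,320)); cv2.imwrite('pics/w5m.png',w[1]*255)
x,c=fit([w],['sq'],R['c'],[0]); print('c wrist',x[:2],np.degrees(x[2])-90,c)
V=[(get_calibration(n),omask(cv2.imread(f'pics/{n}1.png')[:,:,::-1]),r) for n,r in (('scene',(330,400,305,380)),('side',(240,312,320,400)))]
x,c=fit(V+[w],['sq'],R['c'],[0]); print('c 3',x[:2],np.degrees(x[2])-90,c); np.save('c.npy',x)
# oblong stack check
PARTS['ob2']=PARTS['ob']+[[(a,b,z+30) for a,b,z in PARTS['ob'][0]]]
PARTS['top']=PARTS['ob'][:1]
oa=np.load('oa.npy')
for n,r in (('scene',(370,445,240,335)),('side',(335,395,280,385))):
    m=omask(cv2.imread(f'pics/{n}5.png')[:,:,::-1])
    for z in (24,27,30,33,36,40):
        x,c=fit([(get_calibration(n),m,r)],['ob','top'],[*oa,*oa],[0,z]); print(n,z,np.round(x,2),round(c,1))
goto(409.7,-323.7,250,23)
E
```

```text
c wrist [ 408.38868848 -322.76105849] 22.680172127925573 429.0
c 3 [ 409.0767746  -322.62674761] 22.45152609565737 690.25
scene 24 [ 5.7736e+02 -3.0492e+02 -1.8000e-01  5.8090e+02 -3.0280e+02 -1.9000e-01] 176.0
scene 27 [ 5.7759e+02 -3.0458e+02 -1.9000e-01  5.7840e+02 -3.0431e+02 -1.6000e-01] 177.2
scene 30 [ 5.7783e+02 -3.0465e+02 -1.7000e-01  5.7553e+02 -3.0604e+02 -1.6000e-01] 178.5
scene 33 [ 5.7794e+02 -3.0472e+02 -1.7000e-01  5.7299e+02 -3.0764e+02 -1.6000e-01] 179.0
scene 36 [ 5.7788e+02 -3.0502e+02 -1.8000e-01  5.7040e+02 -3.0991e+02 -1.6000e-01] 181.2
scene 40 [ 5.7783e+02 -3.0474e+02 -1.7000e-01  5.6657e+02 -3.1159e+02 -1.4000e-01] 186.0
side 24 [ 5.7896e+02 -3.0334e+02 -2.3000e-01  5.7732e+02 -2.9755e+02 -1.7000e-01] 111.0
side 27 [ 5.7709e+02 -3.0285e+02 -1.9000e-01  5.7614e+02 -3.0052e+02 -1.7000e-01] 116.5
side 30 [ 5.7717e+02 -3.0159e+02 -1.8000e-01  5.7525e+02 -3.0392e+02 -1.8000e-01] 119.5
side 33 [ 5.7908e+02 -3.0331e+02 -2.3000e-01  5.7387e+02 -3.0769e+02 -1.8000e-01] 114.2
side 36 [ 5.7874e+02 -3.0082e+02 -2.0000e-01  5.7253e+02 -3.1079e+02 -1.8000e-01] 126.5
side 40 [ 5.7714e+02 -3.0302e+02 -1.9000e-01  5.7077e+02 -3.1591e+02 -1.9000e-01] 121.0
t 9.32 w 85.2 F [-0.5  0.1 -0.9] pos [ 575.7 -302.6  258.1] yaw -9.02
delta m [-0.1607  0.008  -0.0468] rot deg [  0.1 -32.    0. ] dist 168
```

```bash
python3 - <<'E'
from h import *
goto(409,-323,200,22.5)
E
```

```text
t 9.32 w 85.2 F [-0.5  0.1 -0.9] pos [ 575.7 -302.6  258.1] yaw -9.02
delta m [-0.1615  0.058  -0.0462] rot deg [  0.1 -31.5   0. ] dist 178
```

Emit:
{"fn": "servo_tool", "kwargs": {
  "deltas": [
    {"x": -0.1615,"y": 0,"z": -0.0462,"rx": 0,"ry": -31.5,"rz": 0,"claw": 1},
    {"x": -0.1615,"y": 0.02,"z": -0.0462,"rx": 0,"ry": -31.5,"rz": 0,"claw": 1},
    {"x": -0.1615,"y": 0.058,"z": -0.0462,"rx": 0,"ry": -31.5,"rz": 0,"claw": 1},
    {"x": -0.1615,"y": 0.058,"z": -0.0462,"rx": 0,"ry": -31.5,"rz": 0,"claw": 1},
    {"x": -0.1615,"y": 0.058,"z": -0.0462,"rx": 0,"ry": -31.5,"rz": 0,"claw": 1},
    {"x": -0.1615,"y": 0.058,"z": -0.0462,"rx": 0,"ry": -31.5,"rz": 0,"claw": 1}
  ],
  "force": 30
}}

```text
t: 10.07
position: [410.5, -322.9, 200.1]
tcp_rot: [0.694, 0.138, -0.138, -0.693]
wrist_force: [0.8, 0.5, 0.2]
gripper_width: 85.5
```

```bash
python3 - <<'E'
from h import *
x=np.load('c.npy')
goto(409,-323,66,22.5)
wrist('w6.png',[('sq',*x,0)])
cal=get_calibration('wrist')
w=wv('w6.png',cal,(225,410,160,345))
x,c=fit([w],['sq'],x,[0]); print('c wrist',x[:2],np.degrees(x[2])-90,c)
goto(409,-323,66,22.5)
E
```

```text
t 10.07 w 85.5 F [0.8 0.5 0.2] pos [ 410.5 -322.9  200.1] yaw 22.51
delta m [-0.0014  0.1341  0.0007] rot deg [0.1 0.  0. ] dist 134
c wrist [ 409.37077534 -323.4562001 ] 23.117822441973587 1579.5
t 10.12 w 85.4 F [-0.4  0.5 -0.3] pos [ 410.4 -322.9  200.2] yaw 22.53
delta m [-0.0014  0.1342  0.0007] rot deg [0.1 0.  0. ] dist 134
```

View pics/o_w6.png

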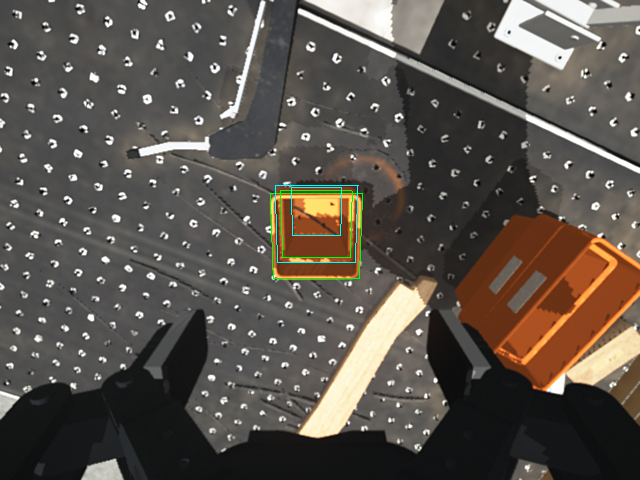

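Emit:
{"fn": "servo_tool", "kwargs": {
  "deltas": [
    {"x": -0.0012,"y": 0.05,"z": 0.0003,"rx": 0,"ry": -0.3,"rz": 0,"claw": 1},
    {"x": -0.0012,"y": 0.1,"z": 0.0003,"rx": 0,"ry": -0.3,"rz": 0,"claw": 1},
    {"x": -0.0012,"y": 0.127,"z": 0.0003,"rx": 0,"ry": -0.3,"rz": 0,"claw": 1},
    {"x": -0.0012,"y": 0.134,"z": 0.0003,"rx": 0,"ry": -0.3,"rz": 0,"claw": 1},
    {"x": -0.0012,"y": 0.134,"z": 0.0003,"rx": 0,"ry": -0.3,"rz": 0,"claw": 1},
    {"x": -0.0012,"y": 0.134,"z": 0.0003,"rx": 0,"ry": -0.3,"rz": 0,"claw": 0.4},
    {"x": -0.0012,"y": 0.134,"z": 0.0003,"rx": 0,"ry": -0.3,"rz": 0,"claw": 0.4},
    {"x": -0.0012,"y": 0.134,"z": 0.0003,"rx": 0,"ry": -0.3,"rz": 0,"claw": 0.4},
    {"x": -0.0012,"y": 0.134,"z": 0.0003,"rx": 0,"ry": -0.3,"rz": 0,"claw": 0.4}
  ],
  "force": 30
}}

```text
t: 11.25
position: [410.1, -323.7, 67.5]
tcp_rot: [0.694, 0.141, -0.139, -0.692]
wrist_force: [-0.2, 0.5, 5.5]
gripper_width: 59.6
```

```bash
python3 - <<'E'
from h import *
x=np.load('c.npy')
goto(409,-323,66,22.5)
wrist('w7.png',[('sq',409.2,-323.2,np.radians(22.8),0)])
E
```

```text
t 11.25 w 59.6 F [-0.2  0.5  5.5] pos [ 410.1 -323.7   67.5] yaw 22.84
delta m [-0.0008  0.0015  0.0011] rot deg [0.2 0.3 0.1] dist 2
```

View pics/o_w7.png

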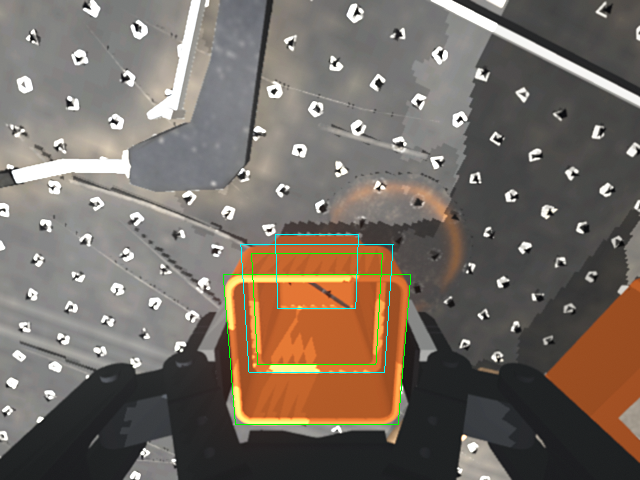

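Emit:
{"fn": "servo_tool", "kwargs": {
  "deltas": [
    {"x": 0,"y": -0.02,"z": 0,"rx": 0,"ry": 0,"rz": 0,"claw": 0.4},
    {"x": 0,"y": -0.08,"z": 0,"rx": 0,"ry": 0,"rz": 0,"claw": 0.4},
    {"x": 0,"y": -0.14,"z": 0,"rx": 0,"ry": 0,"rz": 0,"claw": 0.4},
    {"x": 0,"y": -0.2,"z": 0,"rx": 0,"ry": 0,"rz": 0,"claw": 0.4},
    {"x": 0,"y": -0.233,"z": 0,"rx": 0,"ry": 0,"rz": 0,"claw": 0.4}
  ],
  "force": 30
}}

```text
t: 11.92
position: [409.6, -323.6, 304.5]
tcp_rot: [0.695, 0.142, -0.138, -0.691]
wrist_force: [0.8, -0.1, -1.1]
gripper_width: 59.8
```

```bash
python3 - <<'E'
from h import *
goto(588,-44,300,-14)
E
```

```text
t 11.93 w 59.8 F [ 0.8 -0.1 -1.1] pos [ 409.6 -323.6  304.5] yaw 22.82
delta m [0.2728 0.0045 0.1885] rot deg [ 0.3 36.8  0.4] dist 332
```

Emit:
{"fn": "servo_tool", "kwargs": {
  "deltas": [
    {"x": 0.2728,"y": 0.002,"z": 0.1885,"rx": 0.2,"ry": 36.8,"rz": 0.3,"claw": 0.4},
    {"x": 0.2728,"y": 0.002,"z": 0.1885,"rx": 0.2,"ry": 36.8,"rz": 0.3,"claw": 0.4},
    {"x": 0.2728,"y": 0.002,"z": 0.1885,"rx": 0.2,"ry": 36.8,"rz": 0.3,"claw": 0.4},
    {"x": 0.2728,"y": 0.002,"z": 0.1885,"rx": 0.2,"ry": 36.8,"rz": 0.3,"claw": 0.4},
    {"x": 0.2728,"y": 0.002,"z": 0.1885,"rx": 0.2,"ry": 36.8,"rz": 0.3,"claw": 0.4},
    {"x": 0.2728,"y": 0.002,"z": 0.1885,"rx": 0.2,"ry": 36.8,"rz": 0.3,"claw": 0.4},
    {"x": 0.2728,"y": 0.002,"z": 0.1885,"rx": 0.2,"ry": 36.8,"rz": 0.3,"claw": 0.4},
    {"x": 0.2728,"y": 0.002,"z": 0.1885,"rx": 0.2,"ry": 36.8,"rz": 0.3,"claw": 0.4}
  ],
  "force": 30
}}

```text
t: 12.92
position: [587.4, -45.0, 302.9]
tcp_rot: [0.703, -0.085, 0.087, -0.701]
wrist_force: [-0.5, -0.5, -0.6]
gripper_width: 59.3
```

```bash
python3 - <<'E'
from h import *
a=np.load('ab.npy')[:3]
goto(611,48,300,-14)
wrist('w8.png',[('sq',*a,0)])
snap('scene','scene8.png');snap('side','side8.png')
goto(611,48,300,-14)
E
```

```text
t 12.93 w 59.3 F [-0.5 -0.5 -0.6] pos [587.4 -45.  302.9] yaw -14.04
delta m [0.0004 0.0027 0.096 ] rot deg [ 0.1 -0.   0.2] dist 96
t 13.07 w 59.3 F [-0.7  0.1 -0.3] pos [587.4 -45.5 302.9] yaw -14.1
delta m [0.0001 0.0028 0.0964] rot deg [ 0.1 -0.1  0.2] dist 96
```

View pics/o_w8.png

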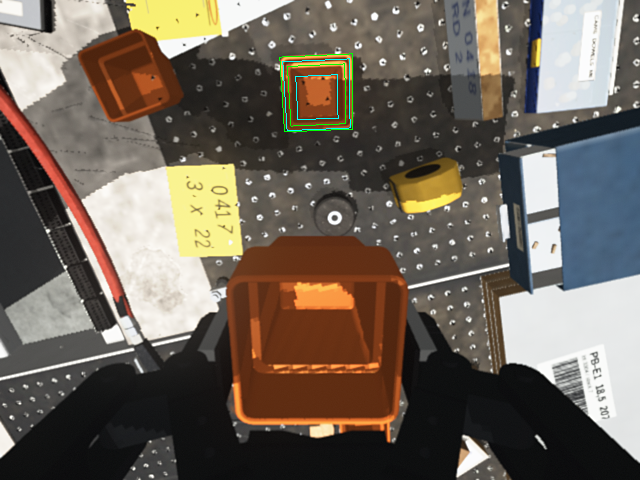

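View pics/scene8.png

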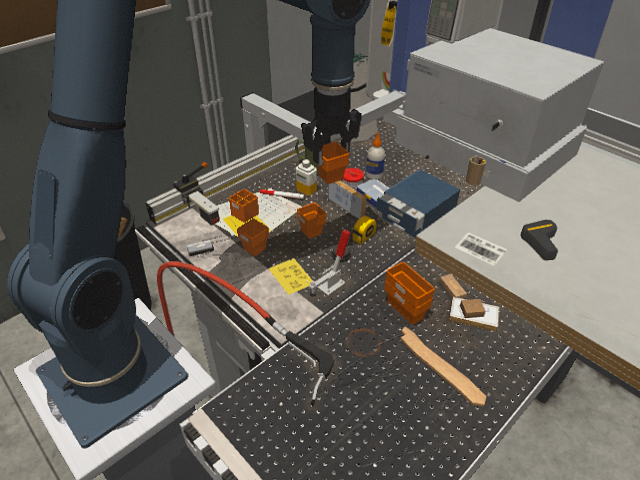

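```bash
python3 - <<'E'
from h import *
a=np.load('ab.npy')[:3]; cal=get_calibration('wrist'); p=get_obs()['position']
w=wv('w8.png',cal,(268,365,42,142)); cv2.imwrite('pics/w8m.png',w[1]*255)
xa,c=fit([w],['sq'],a,[0]); print('a wrist',xa[:2],np.degrees(xa[2])-90,c)
V=[(get_calibration(n),omask(cv2.imread(f'pics/{n}8.png')[:,:,::-1]),r) for n,r in (('scene',(290,335,195,245)),('side',(318,364,200,268)))]
for v in V:
    xx,c=fit([v],['sq'],a,[0]); print('a',xx[:2],np.degrees(xx[2])-90,c)
x,c=fit(V+[w],['sq'],a,[0]); print('a 3',x[:2],np.degrees(x[2])-90,c); np.save('a.npy',x)
g=cv2.imread('pics/w8.png')
w=wv('w8.png',cal,(220,415,225,330))
yaw=np.radians(-14.05)
for dz in (-70,-66,-62):
    h,c=fit([w],['sq'],(p[0],p[1],yaw),[p[2]+dz]); d=h[:2]-p[:2]
    print('held',dz,np.degrees(h[2]),c,'tool x,z',d@[np.cos(yaw),np.sin(yaw)],d@[-np.sin(yaw),np.cos(yaw)])
    if dz==-66: hh=h
for k,xx,y,t,z in [('sq',*x,0),('sq',*hh,p[2]-66)]:
  for part in PARTS[k]:
    for q in (part[:4],part[4:]):
      cv2.polylines(g,[np.round(proj(cal,place(q,xx,y,t,z))*16).astype(np.int32)],True,(0,255,0),1,shift=4)
cv2.imwrite('pics/w8f.png',cv2.resize(g[30:450,200:430],None,fx=1.4,fy=1.4))
w=wv('w8.png',cal,(70,190,20,130)); R=np.load('fit0.npz')
x,c=fit([w],['sq'],R['bd'][:3],[0]); print('b',x[:2],np.degrees(x[2]),c)
E
```

```text
a wrist [610.75632188  48.06393005] -12.16564461957529 330.75
a [610.49860531  46.16137398] -14.99254233080623 56.25
a [612.17409576  50.06512329] -14.540671963449498 162.75
a 3 [610.85287797  47.98771437] -12.735704424204584 569.5
held -70 -14.11509172325492 583.25 tool x,z -0.540363922056257 -2.0599228271395864
held -66 -14.264017495463948 930.25 tool x,z -0.16158214414481262 -1.004264847052168
held -62 -11.244926981901267 1159.5 tool x,z -1.5972546418522435 0.23976090916112558
b [456.0687129 100.2431289] 4.731597512151203 375.75
```

View pics/w8f.png

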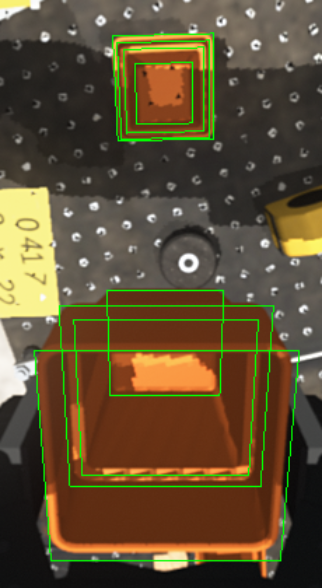

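View pics/w8m.png

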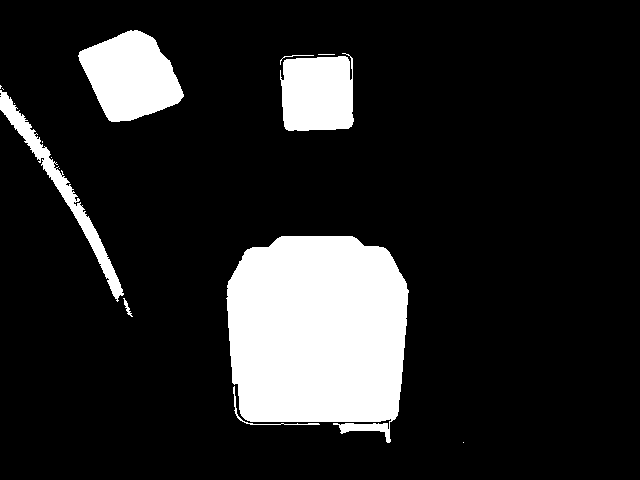

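```bash
python3 - <<'E'
from h import *
goto(610.9,48,155,-13.2)
E
```

```text
t 13.07 w 59.3 F [-0.7  0.1 -0.3] pos [587.4 -45.5 302.9] yaw -14.1
delta m [-0.0004  0.1478  0.0966] rot deg [ 0.1 -0.9  0.2] dist 177
```

Emit:
{"fn": "servo_tool", "kwargs": {
  "deltas": [
    {"x": 0,"y": 0.02,"z": 0.09,"rx": 0,"ry": -0.9,"rz": 0.2,"claw": 0.4},
    {"x": 0,"y": 0.06,"z": 0.0966,"rx": 0,"ry": -0.9,"rz": 0.2,"claw": 0.4},
    {"x": 0,"y": 0.11,"z": 0.0966,"rx": 0,"ry": -0.9,"rz": 0.2,"claw": 0.4},
    {"x": 0,"y": 0.148,"z": 0.0966,"rx": 0,"ry": -0.9,"rz": 0.2,"claw": 0.4},
    {"x": 0,"y": 0.148,"z": 0.0966,"rx": 0,"ry": -0.9,"rz": 0.2,"claw": 0.4},
    {"x": 0,"y": 0.148,"z": 0.0966,"rx": 0,"ry": -0.9,"rz": 0.2,"claw": 0.4}
  ],
  "force": 30
}}

```text
t: 13.82
position: [612.2, 47.1, 156.5]
tcp_rot: [0.703, -0.081, 0.082, -0.702]
wrist_force: [0.9, -0.4, -1.0]
gripper_width: 59.4
```

```bash
cat >> h.py <<'E'
def pair(fn,ra,rb):
    f=grab_frame('side'); g=grab_frame('scene')
    a=cv2.resize(f[ra[2]:ra[3],ra[0]:ra[1]],(360,480),interpolation=cv2.INTER_CUBIC);b=cv2.resize(g[rb[2]:rb[3],rb[0]:rb[1]],(360,480),interpolation=cv2.INTER_CUBIC)
    cv2.imwrite('pics/'+fn,np.hstack([a,b])[:,:,::-1]); cv2.imwrite('pics/side_'+fn,f[:,:,::-1]); cv2.imwrite('pics/scene_'+fn,g[:,:,::-1])
E
python3 - <<'E'
from h import *
pair('c9.png',(295,385,150,270),(267,357,130,250))
goto(610.9,48,109,-13.2)
E
```

```text
t 13.93 w 59.4 F [ 0.2  0.6 -0.7] pos [612.5  47.4 157. ] yaw -13.24
delta m [-0.0018  0.0479  0.0002] rot deg [ 0.  -0.   0.2] dist 48
```

View pics/c9.png

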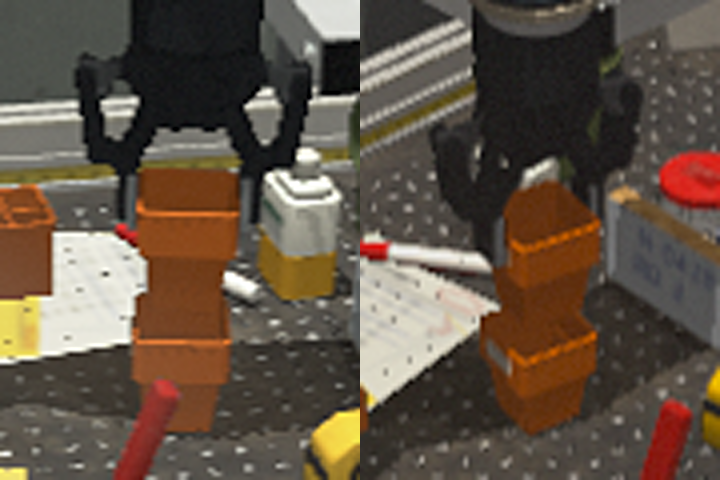

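Emit:
{"fn": "servo_tool", "kwargs": {
  "deltas": [
    {"x": -0.0015,"y": 0.014,"z": 0.0002,"rx": 0,"ry": 0,"rz": 0,"claw": 0.4},
    {"x": -0.0015,"y": 0.028,"z": 0.0002,"rx": 0,"ry": 0,"rz": 0,"claw": 0.4},
    {"x": -0.0015,"y": 0.042,"z": 0.0002,"rx": 0,"ry": 0,"rz": 0,"claw": 0.4},
    {"x": -0.0015,"y": 0.048,"z": 0.0002,"rx": 0,"ry": 0,"rz": 0,"claw": 0.4},
    {"x": -0.0015,"y": 0.051,"z": 0.0002,"rx": 0,"ry": 0,"rz": 0,"claw": 0.4},
    {"x": -0.0015,"y": 0.053,"z": 0.0002,"rx": 0,"ry": 0,"rz": 0,"claw": 0.4}
  ],
  "force": 30
}}

```text
t: 14.68
position: [611.3, 47.9, 103.9]
tcp_rot: [0.703, -0.081, 0.083, -0.702]
wrist_force: [-0.5, -0.2, 0.5]
gripper_width: 59.6
```

Emit:
{"fn": "servo_tool", "kwargs": {
  "deltas": [
    {"x": 0,"y": 0.002,"z": 0,"rx": 0,"ry": 0,"rz": 0,"claw": 0.4},
    {"x": 0,"y": 0.004,"z": 0,"rx": 0,"ry": 0,"rz": 0,"claw": 0.4},
    {"x": 0,"y": 0.006,"z": 0,"rx": 0,"ry": 0,"rz": 0,"claw": 0.4}
  ],
  "force": 30
}}

```text
t: 15.05
position: [611.4, 47.9, 97.9]
tcp_rot: [0.703, -0.08, 0.083, -0.702]
wrist_force: [-0.7, 0.1, -0.0]
gripper_width: 59.4
```

Emit:
{"fn": "servo_tool", "kwargs": {
  "deltas": [
    {"x": 0,"y": 0.001,"z": 0,"rx": 0,"ry": 0,"rz": 0,"claw": 0.4},
    {"x": 0,"y": 0.002,"z": 0,"rx": 0,"ry": 0,"rz": 0,"claw": 0.4}
  ],
  "force": 30
}}

```text
t: 15.3
position: [611.5, 47.9, 97.4]
tcp_rot: [-0.702, 0.08, -0.083, 0.702]
wrist_force: [-6.7, -0.2, 25.4]
gripper_width: 59.7
```

Emit:
{"fn": "servo_tool", "kwargs": {
  "deltas": [
    {"x": 0,"y": -0.0008,"z": 0,"rx": 0,"ry": 0,"rz": 0,"claw": 0.4},
    {"x": 0,"y": -0.0008,"z": 0,"rx": 0,"ry": 0,"rz": 0,"claw": 1},
    {"x": 0,"y": -0.0008,"z": 0,"rx": 0,"ry": 0,"rz": 0,"claw": 1},
    {"x": 0,"y": -0.003,"z": 0,"rx": 0,"ry": 0,"rz": 0,"claw": 1},
    {"x": 0,"y": -0.005,"z": 0,"rx": 0,"ry": 0,"rz": 0,"claw": 1},
    {"x": 0,"y": -0.04,"z": 0,"rx": 0,"ry": 0,"rz": 0,"claw": 1},
    {"x": 0,"y": -0.1,"z": 0,"rx": 0,"ry": 0,"rz": 0,"claw": 1},
    {"x": 0,"y": -0.15,"z": 0,"rx": 0,"ry": 0,"rz": 0,"claw": 1},
    {"x": 0,"y": -0.15,"z": 0,"rx": 0,"ry": 0,"rz": 0,"claw": 1}
  ],
  "force": 30
}}

```text
t: 16.42
position: [612.8, 47.6, 251.7]
tcp_rot: [-0.702, 0.078, -0.085, 0.703]
wrist_force: [-0.1, -0.6, -1.0]
gripper_width: 85.3
```

```bash
python3 - <<'E'
from h import *
pair('c10.png',(295,385,150,270),(267,357,130,250))
wrist('w10.png')
goto(456,101,200,3)
E
```

```text
t 16.57 w 85.5 F [ 0.6  0.1 -1.1] pos [610.3  48.1 246.6] yaw -13.24
delta m [-0.1624  0.0462  0.0161] rot deg [ -0.  -16.2   0.1] dist 170
```

View pics/c10.png

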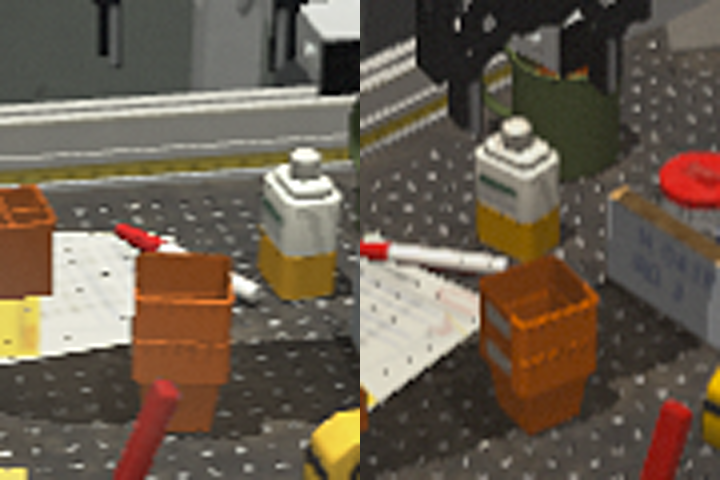

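View pics/w10.png

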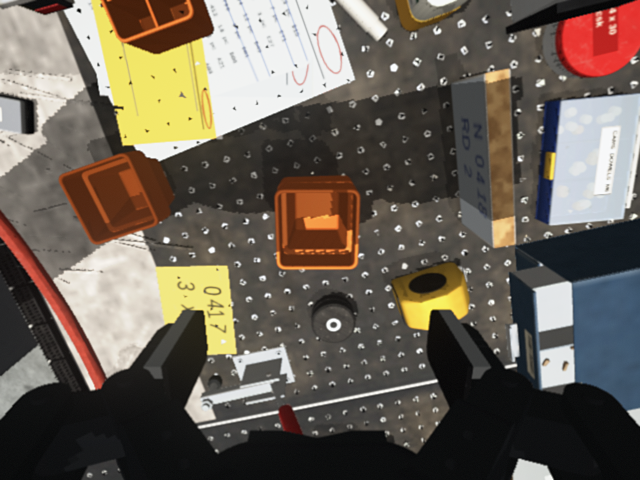

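Emit:
{"fn": "servo_tool", "kwargs": {
  "deltas": [
    {"x": -0.1624,"y": 0,"z": 0.0161,"rx": 0,"ry": -16.2,"rz": 0,"claw": 1},
    {"x": -0.1624,"y": 0,"z": 0.0161,"rx": 0,"ry": -16.2,"rz": 0,"claw": 1},
    {"x": -0.1624,"y": 0.046,"z": 0.0161,"rx": 0,"ry": -16.2,"rz": 0,"claw": 1},
    {"x": -0.1624,"y": 0.046,"z": 0.0161,"rx": 0,"ry": -16.2,"rz": 0,"claw": 1},
    {"x": -0.1624,"y": 0.046,"z": 0.0161,"rx": 0,"ry": -16.2,"rz": 0,"claw": 1}
  ],
  "force": 30
}}

```text
t: 17.2
position: [456.4, 100.9, 199.8]
tcp_rot: [0.707, 0.019, -0.018, -0.707]
wrist_force: [0.6, -0.0, -0.0]
gripper_width: 85.4
```

```bash
python3 - <<'E'
from h import *
x=np.array([456,100.5,.05])
goto(456,100.5,66,3)
cal,f=wrist('w11.png',[('sq',*x,0)])
w=wv('w11.png',cal,(225,410,160,345)); cv2.imwrite('pics/w11m.png',w[1]*255)
x,c=fit([w],['sq'],x,[0]); print('b wrist',x[:2],np.degrees(x[2]),c)
goto(x[0],x[1],66,np.degrees(x[2]))
E
```

```text
t 17.2 w 85.4 F [ 0.6 -0.  -0. ] pos [456.4 100.9 199.8] yaw 2.96
delta m [-0.0006  0.1338 -0.0003] rot deg [ 0.  -0.   0.1] dist 134
b wrist [456.62146064 100.51888763] 5.087329036426538 344.25
t 17.25 w 85.7 F [ 0.3 -0.4  0.6] pos [457.2 100.8 200.3] yaw 2.93
delta m [-0.001   0.1343 -0.0002] rot deg [ 0.  -2.2  0.2] dist 134
```

View pics/o_w11.png

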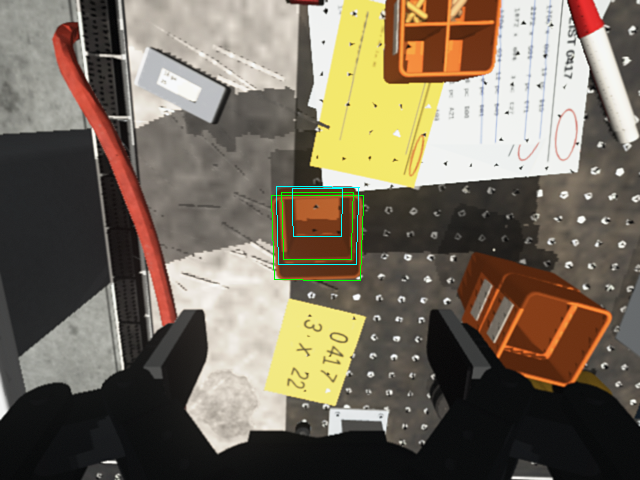

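Emit:
{"fn": "servo_tool", "kwargs": {
  "deltas": [
    {"x": -0.0005,"y": 0.05,"z": -0.0002,"rx": 0,"ry": -1.8,"rz": 0,"claw": 1},
    {"x": -0.0005,"y": 0.1,"z": -0.0002,"rx": 0,"ry": -1.8,"rz": 0,"claw": 1},
    {"x": -0.0005,"y": 0.127,"z": -0.0002,"rx": 0,"ry": -1.8,"rz": 0,"claw": 1},
    {"x": -0.0005,"y": 0.134,"z": -0.0002,"rx": 0,"ry": -1.8,"rz": 0,"claw": 1},
    {"x": -0.0005,"y": 0.134,"z": -0.0002,"rx": 0,"ry": -1.8,"rz": 0,"claw": 1},
    {"x": -0.0005,"y": 0.134,"z": -0.0002,"rx": 0,"ry": -1.8,"rz": 0,"claw": 0.4},
    {"x": -0.0005,"y": 0.134,"z": -0.0002,"rx": 0,"ry": -1.8,"rz": 0,"claw": 0.4},
    {"x": -0.0005,"y": 0.134,"z": -0.0002,"rx": 0,"ry": -1.8,"rz": 0,"claw": 0.4},
    {"x": -0.0005,"y": 0.134,"z": -0.0002,"rx": 0,"ry": -1.8,"rz": 0,"claw": 0.4}
  ],
  "force": 30
}}

```text
t: 18.38
position: [457.7, 100.7, 67.5]
tcp_rot: [-0.706, -0.031, 0.027, 0.707]
wrist_force: [-0.4, -0.4, 5.5]
gripper_width: 59.6
```

```bash
python3 - <<'E'
from h import *
goto(456,100.5,66,4.8)
wrist('w12.png',[('sq',456.6,100.5,np.radians(4.8),0)])
E
```

```text
t 18.38 w 59.6 F [-0.4 -0.4  5.5] pos [457.7 100.7  67.5] yaw 4.73
delta m [-0.0018  0.0015 -0.0001] rot deg [ 0.  -0.1  0.3] dist 2
```

View pics/o_w12.png

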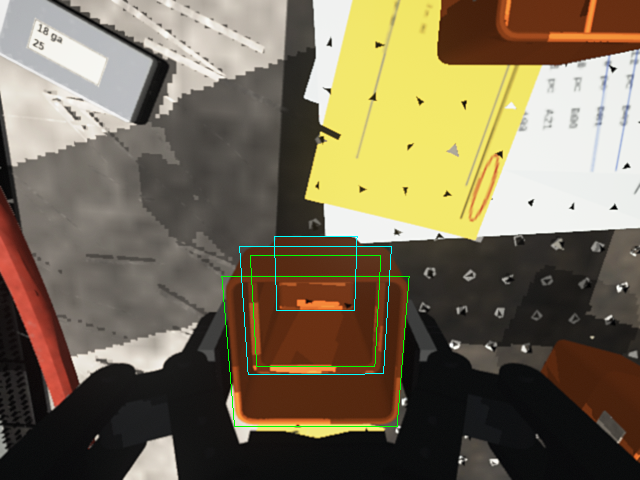

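Emit:
{"fn": "servo_tool", "kwargs": {
  "deltas": [
    {"x": 0,"y": -0.02,"z": 0,"rx": 0,"ry": 0,"rz": 0,"claw": 0.4},
    {"x": 0,"y": -0.08,"z": 0,"rx": 0,"ry": 0,"rz": 0,"claw": 0.4},
    {"x": 0,"y": -0.14,"z": 0,"rx": 0,"ry": 0,"rz": 0,"claw": 0.4},
    {"x": 0,"y": -0.2,"z": 0,"rx": 0,"ry": 0,"rz": 0,"claw": 0.4},
    {"x": 0,"y": -0.235,"z": 0,"rx": 0,"ry": 0,"rz": 0,"claw": 0.4},
    {"x": 0,"y": -0.235,"z": 0,"rx": 0,"ry": 0,"rz": 0,"claw": 0.4}
  ],
  "force": 30
}}

```text
t: 19.18
position: [457.6, 100.9, 305.8]
tcp_rot: [-0.705, -0.033, 0.025, 0.707]
wrist_force: [1.1, -0.0, -1.2]
gripper_width: 59.3
```

```bash
python3 - <<'E'
from h import *
goto(588,-48,302,-13)
E
```

```text
t 19.18 w 59.3 F [ 1.1 -0.  -1.2] pos [457.6 100.9 305.8] yaw 4.75
delta m [ 0.1175  0.0047 -0.1592] rot deg [-0.2 17.7  0.6] dist 198
```

Emit:
{"fn": "servo_tool", "kwargs": {
  "deltas": [
    {"x": 0.1175,"y": 0.003,"z": -0.1592,"rx": 0,"ry": 17.7,"rz": 0.4,"claw": 0.4},
    {"x": 0.1175,"y": 0.003,"z": -0.1592,"rx": 0,"ry": 17.7,"rz": 0.4,"claw": 0.4},
    {"x": 0.1175,"y": 0.003,"z": -0.1592,"rx": 0,"ry": 17.7,"rz": 0.4,"claw": 0.4},
    {"x": 0.1175,"y": 0.003,"z": -0.1592,"rx": 0,"ry": 17.7,"rz": 0.4,"claw": 0.4},
    {"x": 0.1175,"y": 0.003,"z": -0.1592,"rx": 0,"ry": 17.7,"rz": 0.4,"claw": 0.4},
    {"x": 0.1175,"y": 0.003,"z": -0.1592,"rx": 0,"ry": 17.7,"rz": 0.4,"claw": 0.4}
  ],
  "force": 30
}}

```text
t: 19.92
position: [587.1, -46.4, 303.4]
tcp_rot: [-0.701, 0.078, -0.08, 0.705]
wrist_force: [-0.2, -0.4, -1.0]
gripper_width: 59.4
```

```bash
python3 - <<'E'
from h import *
a=np.load('a.npy')
PARTS['top']=PARTS['sq'][:1]
L=[('sq',*a,0),('top',*a,30)]
cal,f=wrist('w13.png',L)
w=wv('w13.png',cal,(262,375,22,150))
PARTS['st']=PARTS['sq']+[[(p,q,z+30) for p,q,z in PARTS['sq'][0]]]
x,c=fit([w],['st'],a,[0]); print('stack',x[:2],np.degrees(x[2])-90,c)
x,c=fit([w],['sq','top'],[*a,*a],[0,30]); print('separate',x[:2],np.degrees(x[2])-90,x[3:5],np.degrees(x[5])-90,c)
goto(x[3],x[4],185,-13)
E
```

```text
stack [610.68088583  48.15103944] -13.620451565651209 411.25
separate [611.89566222  49.27583071] -12.984876904707932 [610.6347314   48.29972723] -13.294775945105542 413.5
t 19.98 w 59.4 F [-0.2  0.1 -0.4] pos [587.2 -46.4 303.6] yaw -12.84
delta m [0.0016 0.1192 0.0969] rot deg [-0.3  0.2  0.1] dist 154
```

View pics/o_w13.png

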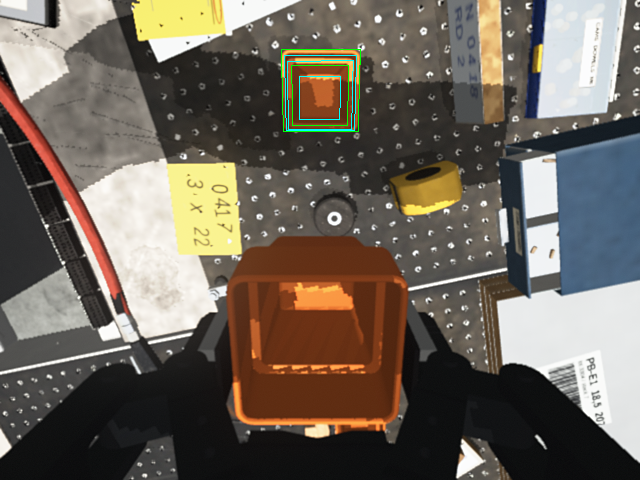

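Stack seen where expected (rim at about (320,90) px), top tub within a millimetre or so of the bottom one. Move over it.

Emit:
{"fn": "servo_tool", "kwargs": {
  "deltas": [
    {"x": 0.001,"y": 0.01,"z": 0.09,"rx": 0,"ry": 0.5,"rz": 0,"claw": 0.4},
    {"x": 0.001,"y": 0.05,"z": 0.0969,"rx": 0,"ry": 0.5,"rz": 0,"claw": 0.4},
    {"x": 0.001,"y": 0.1,"z": 0.0969,"rx": 0,"ry": 0.5,"rz": 0,"claw": 0.4},
    {"x": 0.001,"y": 0.119,"z": 0.0969,"rx": 0,"ry": 0.5,"rz": 0,"claw": 0.4},
    {"x": 0.001,"y": 0.119,"z": 0.0969,"rx": 0,"ry": 0.5,"rz": 0,"claw": 0.4},
    {"x": 0.001,"y": 0.119,"z": 0.0969,"rx": 0,"ry": 0.5,"rz": 0,"claw": 0.4}
  ],
  "force": 30
}}

```text
t: 20.72
position: [610.5, 49.0, 186.5]
tcp_rot: [-0.7, 0.08, -0.083, 0.704]
wrist_force: [0.6, -0.6, 0.8]
gripper_width: 59.3
```

```bash
python3 - <<'E'
from h import *
pair('c14.png',(295,385,140,260),(267,357,120,240))
goto(610.8,48.2,134,-13.3)
E
```

```text
t 20.82 w 59.4 F [-0.3 -0.8 -0.6] pos [610.7  48.7 186.7] yaw -13.32
delta m [ 0.      0.0527 -0.0008] rot deg [-0.4 -0.   0.3] dist 53
```

View pics/c14.png

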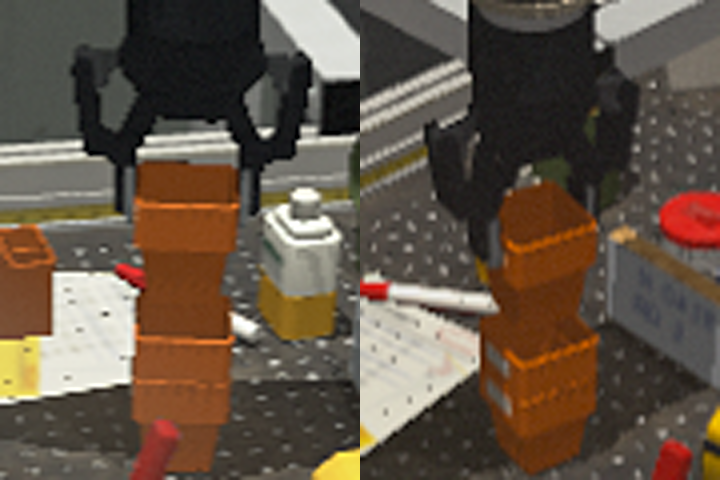

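Emit:
{"fn": "servo_tool", "kwargs": {
  "deltas": [
    {"x": 0,"y": 0.014,"z": -0.0006,"rx": 0,"ry": 0,"rz": 0,"claw": 0.4},
    {"x": 0,"y": 0.028,"z": -0.0006,"rx": 0,"ry": 0,"rz": 0,"claw": 0.4},
    {"x": 0,"y": 0.042,"z": -0.0006,"rx": 0,"ry": 0,"rz": 0,"claw": 0.4},
    {"x": 0,"y": 0.048,"z": -0.0006,"rx": 0,"ry": 0,"rz": 0,"claw": 0.4},
    {"x": 0,"y": 0.052,"z": -0.0006,"rx": 0,"ry": 0,"rz": 0,"claw": 0.4},
    {"x": 0,"y": 0.055,"z": -0.0006,"rx": 0,"ry": 0,"rz": 0,"claw": 0.4},
    {"x": 0,"y": 0.057,"z": -0.0006,"rx": 0,"ry": 0,"rz": 0,"claw": 0.4}
  ],
  "force": 30
}}

```text
t: 21.7
position: [611.0, 48.4, 129.7]
tcp_rot: [-0.7, 0.08, -0.084, 0.704]
wrist_force: [-0.1, 0.5, -0.2]
gripper_width: 59.4
```

Emit:
{"fn": "servo_tool", "kwargs": {
  "deltas": [
    {"x": 0,"y": 0.001,"z": 0,"rx": 0,"ry": 0,"rz": 0,"claw": 0.4},
    {"x": 0,"y": 0.002,"z": 0,"rx": 0,"ry": 0,"rz": 0,"claw": 0.4},
    {"x": 0,"y": 0.003,"z": 0,"rx": 0,"ry": 0,"rz": 0,"claw": 0.4}
  ],
  "force": 30
}}

```text
t: 22.08
position: [611.2, 48.4, 127.5]
tcp_rot: [-0.7, 0.08, -0.084, 0.705]
wrist_force: [-4.2, 0.6, 13.7]
gripper_width: 59.8
```

Emit:
{"fn": "servo_tool", "kwargs": {
  "deltas": [
    {"x": 0,"y": -0.0003,"z": 0,"rx": 0,"ry": 0,"rz": 0,"claw": 0.4},
    {"x": 0,"y": -0.0003,"z": 0,"rx": 0,"ry": 0,"rz": 0,"claw": 1},
    {"x": 0,"y": -0.0003,"z": 0,"rx": 0,"ry": 0,"rz": 0,"claw": 1},
    {"x": 0,"y": -0.003,"z": 0,"rx": 0,"ry": 0,"rz": 0,"claw": 1},
    {"x": 0,"y": -0.005,"z": 0,"rx": 0,"ry": 0,"rz": 0,"claw": 1},
    {"x": 0,"y": -0.04,"z": 0,"rx": 0,"ry": 0,"rz": 0,"claw": 1},
    {"x": 0,"y": -0.1,"z": 0,"rx": 0,"ry": 0,"rz": 0,"claw": 1},
    {"x": 0,"y": -0.15,"z": 0,"rx": 0,"ry": 0,"rz": 0,"claw": 1},
    {"x": 0,"y": -0.15,"z": 0,"rx": 0,"ry": 0,"rz": 0,"claw": 1}
  ],
  "force": 30
}}

```text
t: 23.2
position: [612.0, 47.0, 281.9]
tcp_rot: [-0.699, 0.077, -0.087, 0.705]
wrist_force: [-0.0, 0.1, 0.1]
gripper_width: 85.4
```

```bash
python3 - <<'E'
from h import *
pair('c15.png',(295,385,140,260),(267,357,120,240))
cal,f=wrist('w15.png')
a=np.load('a.npy'); oa=np.load('oa.npy'); R=np.load('fit0.npz')
PARTS['st']=PARTS['sq']+[[(p,q,z+30) for p,q,z in PARTS['sq'][0]],[(p,q,z+60) for p,q,z in PARTS['sq'][0]]]
PARTS['top']=PARTS['sq'][:1]
PARTS['so']=PARTS['ob']+[[(p,q,z+30) for p,q,z in PARTS['ob'][0]]]
V=[(get_calibration(n),omask(cv2.imread(f'pics/{n}_c15.png')[:,:,::-1]),r) for n,r in (('scene',(285,345,160,245)),('side',(318,364,170,268)))]
for v in V:
    x,c=fit([v],['st'],a,[0]); print('stack',np.round(x,2),round(c,1))
    x,c=fit([v],['sq','top'],[*a,*a],[0,60]); print('  sep',np.round(x,2),round(c,1))
    for z in (54,57,60,63,66):
        x,c=fit([v],['st','top'],[*a,*a],[0,z]); 
for n,r in (('scene',(370,445,240,335)),('side',(335,395,280,385))):
    x,c=fit([(get_calibration(n),omask(cv2.imread(f'pics/{n}_c15.png')[:,:,::-1]),r)],['so'],oa,[0]); print('ob stack',np.round(x,2),round(c,1))
v=[(get_calibration('scene'),omask(cv2.imread('pics/scene_c15.png')[:,:,::-1]),(220,280,180,230))]
x,c=fit(v,['dv'],R['bd'][3:],[0]); print('divided',np.round(x,2),R['bd'][3:])
E
```

```text
stack [608.68  45.02   1.16] 87.2
  sep [612.56  47.91   1.37 607.13  41.52   1.29] 99.5
stack [611.47  50.5    1.32] 169.0
  sep [612.76  52.21   1.31 608.68  45.69   1.35] 145.8
ob stack [ 5.7681e+02 -3.0524e+02 -2.0000e-01] 100.2
ob stack [ 5.7580e+02 -3.0289e+02 -1.7000e-01] 148.8
divided [529.17 237.13   1.45] [527.58777831 236.55277576   1.48451368]
```

View pics/c15.png

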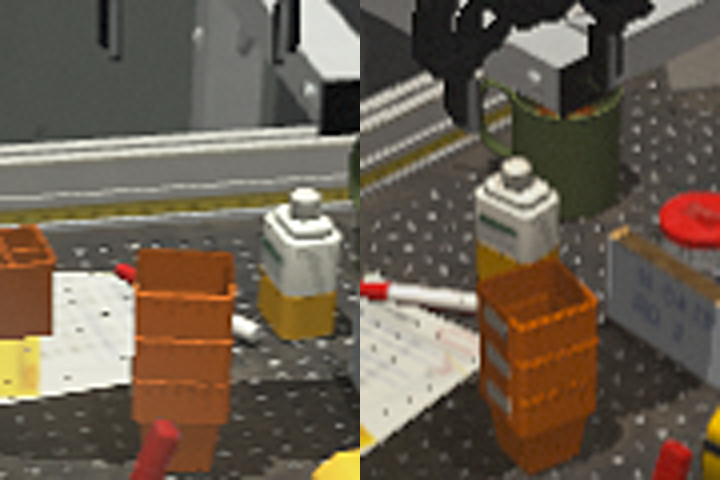

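View pics/w15.png

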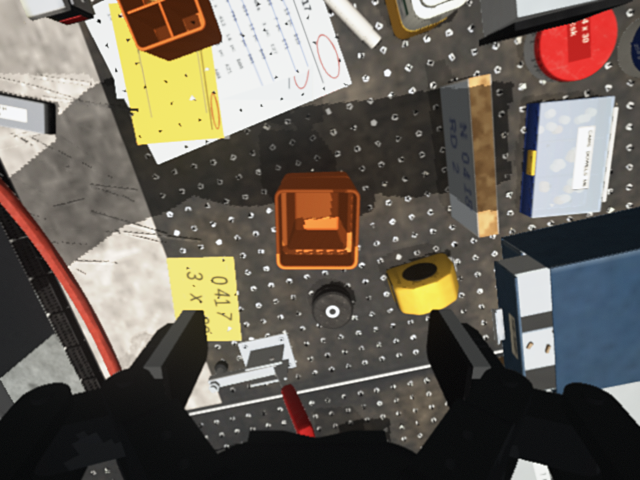

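View pics/scene_c15.png

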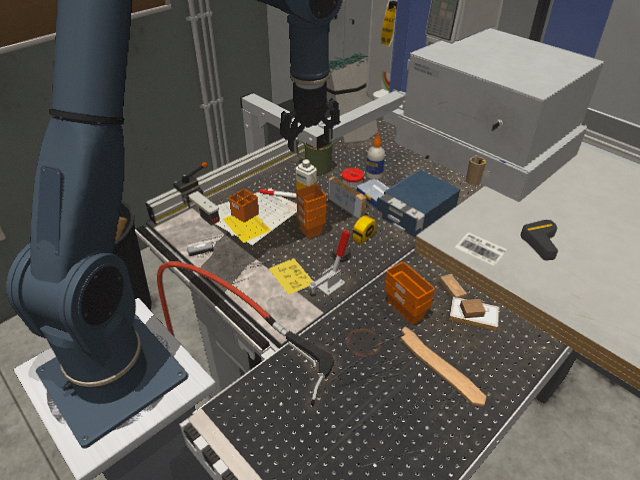

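```bash
python3 - <<'E'
from h import *
a=np.load('a.npy'); oa=np.load('oa.npy')
PARTS['st2']=PARTS['sq']+[[(p,q,z+30) for p,q,z in PARTS['sq'][0]]]
PARTS['top']=PARTS['sq'][:1]
V=[(get_calibration(n),omask(cv2.imread(f'pics/{n}_c15.png')[:,:,::-1]),r) for n,r in (('scene',(285,345,160,245)),('side',(318,364,170,268)))]
for v in V:
    x,c=fit([v],['st2','top'],[*a,*a],[0,60]); print('  sep',np.round(x,2),round(c,1))
out=[]
for n,(x0,x1,y0,y1) in dict(side=(315,370,175,275),scene=(285,340,160,260)).items():
    cal=get_calibration(n); g=cv2.imread(f'pics/{n}_c15.png'); s=7 
    g=cv2.resize(g[y0:y1,x0:x1],None,fx=6.5,fy=6,interpolation=cv2.INTER_CUBIC); raw=g.copy()
    for z,sz in ((42,60),(72,60),(102,60),(132,60),(0,42)):
        q=(proj(cal,place(box(sz,sz,z),*a))-[x0,y0]+.5)*[6.5,6]
        cv2.polylines(g,[np.round(q*16).astype(np.int32)],True,(0,255,0),1,shift=4)
    out+=[g,]
cv2.imwrite('pics/c15g.png',np.hstack(out))
E
```

```text
sep [611.54  48.09   1.16 607.61  42.56   1.22] 69.2
  sep [612.23  52.45   1.33 610.22  47.45   1.31] 153.2
```

View pics/c15g.png

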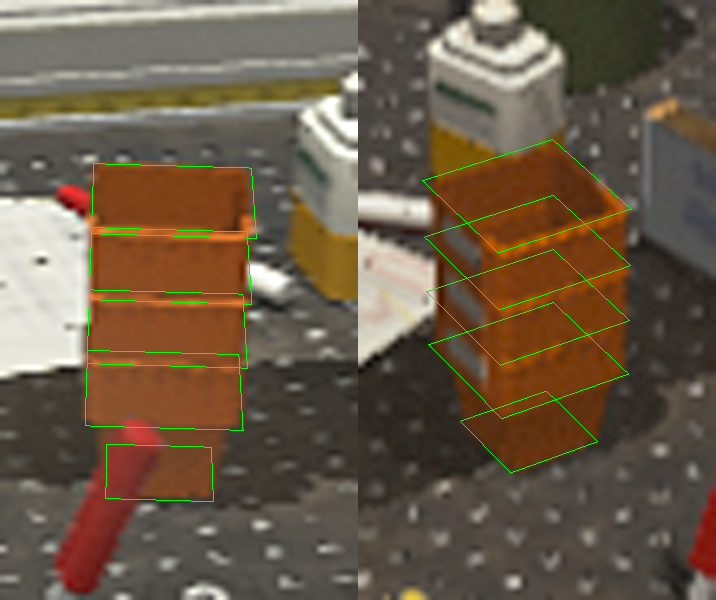

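```bash
python3 -c "
from h import *
o=get_obs();print(o['t'],o['wrist_force'],o['gripper_width'])
finish_job()"
```

```text
23.35 [-0.50235563 -0.08302919 -0.01570303] 85.6329301127487
the job is handed in; nothing more can be done
```

The job is handed in at 23.4 s of the 72 s allowed, and both stacks are built where their bottom tubs stood. No verdict was reported.

**What I did**
- I moved the oblong tub off the bottom square one and nested it in the other oblong.
- I then nested both loose square tubs (square_c, then square_b) on the bottom square one.
- Each tub was lowered until the wrist felt it seat at 7 to 25 N, then released. The square ones seated at the height expected for 30 and 60 mm.

**Last checks**
- **Square stack:** the collars line up with the projected 30 mm steps in the side picture.
- **Oblong stack:** the fitted position is within 1 to 2 mm of where the bottom tub stood, and the fitted height step is about 28 to 30 mm.
- **Divided tub:** its fitted position is within 2 mm of the start, which is inside the fitting error.
- **Robot:** open, about 150 mm above the square stack, with no wrist force.

**Checks that disagreed**
- **Scene-camera offset:** the scene camera's outline of the square stack sits 1 to 2 px to one side at all levels. I put this down to calibration error.
- **Top square tub:** fitting it separately put it 5 to 7 mm off in both fixed cameras. I judged these fits weak, because the side overlay, the seating height and the force all say it is fully home. I did not settle the difference with a further measurement.

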